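# Load the battery charging dock and switch it on

## Robot

A 6-joint arm with a two-finger parallel gripper is mounted at the origin on the work surface. World frame = base frame: x ahead of the robot, y to its left, z up, the work surface at z = 0. Lengths are in m, angles in rad, forces in N, time in s.
With the tool pointing down it reaches from about 0.3 to 0.775 m from the base axis. Payload 14.6 kg.
Tool frame: the origin (TCP) lies on the centre line of the jaws, within the pads' length; the fingertips stand 19 mm ahead of it and the grasp point (between the pads) is the TCP; z points along the fingers, y is the direction in which the jaws open and shut (so a half turn about z gives the same grasp; the last joint's range is limited). The gripper opens to 94 mm and grips with 3 to 60 N. Pads are 16 mm wide; open, the fingers measure 119 mm over their backs; the gripper's body (75 mm by 177 mm) begins 78 mm behind the grasp point.
Start: joints at [1.195, 0.3, 1.521, -0, 1.321, -0.067], TCP at [0.167, 0.524, 0.196] pointing down, gripper open.
Joint ranges: [-3.03, 3.03], [-0.79, 2.21], [0.23, 2.52], [-1.04, 4.18], [0, 3.07], [-2.55, 2.55]. Speed limits (rad/s): [2.22, 2.22, 2.57, 3.14, 3.14, 3.14].

## Interface

Orientations are given as [roll, pitch, yaw] about the fixed x, y, z axes, in that order (R = Rz(yaw) Ry(pitch) Rx(roll)).
In Python, from station import ctrl gives the robot as it stands. The module is installed in compiled form; this text tells all that it offers.
- The arm moves only by the shell command python3 -m creep 'ROWS' [FORCE]. ROWS is a JSON object of lists of equal length, an entry for each row: "translation": the shift along the world's x, y, z in mm, a list of three; "yaw": the turn about the world's z in rad; "gripper": the closure in counts, from 0 (fully open) to 255 (shut). A call has 1 to 5 rows; each row is the pose to reach, as a shift and turn from the pose measured when the call began; what a row does not reach only later rows make up. A row lasts 1/12 s, in which the tool goes at most 41.7 mm and 7.16 degrees, less where a joint would pass 70% of its speed; a pose out of reach is approached as far as the arm can. A call with a gripper value outside its range is refused whole. The fingers move at their own pace and stop on an object; FORCE is the grip in N (left out, the last holds). Time passes only in rows, so rows that repeat a pose let the fingers close. It gives the time, the measured TCP pose, the force and the opening at its end, in the units of the state.
- ctrl.get_obs(): the state, without advancing time (a new reading comes with each control period).
- ctrl.camera(name): name is "side" or "top"; returns a dict with "pixels" (400x640x3 uint8, red, green, blue), "depth" (400x640 float32, m along the optical axis (not along the pixel's ray), 0 where there is no reading), "fx", "fy", "cx", "cy" (pixels), "R" (3x3) and "t" (3): a world point X has camera coordinates R X + t. Camera axes: x right, y down, z forward; pixel columns grow to the right and rows downward; lengths in m; the calibration is good to about 2 mm. A picture is of the moment at which its call begins.
- ctrl.hand_in(): hands the job in, once; it reports no verdict.
The state is a dict: "time_s": time; "qpos": joint angles; "joint_vel": joint speeds; "tau": joint torques, N m; "ee_pos": TCP position; "eef_rot": TCP orientation; "force": force on the tool from outside, world axes, zero at the start; "moment": the same for the moment, N m; "grip_width": finger opening in m.
Only numpy, scipy, OpenCV 4.12 (cv2) and the standard library are available. Lean on these libraries where they do the work, as an engineer would, in place of code of your own. Each camera call takes 0.05 s, during which the arm holds its last target. There are 200 camera calls.

## Task

Put every battery pack lying on the bench flat into a bay of the charging dock (one to a bay, any bay), terminal end against the contact wall side, then swing the hold-down bail over them until it lies in its catches. Only then lift the sprung guard cover of the power box, flip the toggle beneath fully over to the back while the cover is up, and let the cover drop shut again. Leave the mug, the tape and the hex key where they are.

Things in the scene. Friction and masses are not known exactly. Their poses are not given: they have to be found in the camera images.
- pack1: black battery pack (2 to 4 alike are there, the others absent), 90 long (x) x 44 wide (y) x 38 mm tall, about 0.25 kg, with an aluminium label on top; origin at the centre of its underside, z up, x towards its terminal end: there a white connector block 30 wide, 28 tall forms the last 10 mm; the other end is plain
- pack2: black battery pack (2 to 4 alike are there, the others absent), 90 long (x) x 44 wide (y) x 38 mm tall, about 0.25 kg, with an aluminium label on top; origin at the centre of its underside, z up, x towards its terminal end: there a white connector block 30 wide, 28 tall forms the last 10 mm; the other end is plain
- pack3: black battery pack (2 to 4 alike are there, the others absent), 90 long (x) x 44 wide (y) x 38 mm tall, about 0.25 kg, with an aluminium label on top; origin at the centre of its underside, z up, x towards its terminal end: there a white connector block 30 wide, 28 tall forms the last 10 mm; the other end is plain
- pack4: black battery pack (2 to 4 alike are there, the others absent), 90 long (x) x 44 wide (y) x 38 mm tall, about 0.25 kg, with an aluminium label on top; origin at the centre of its underside, z up, x towards its terminal end: there a white connector block 30 wide, 28 tall forms the last 10 mm; the other end is plain
- dock: fixed charging dock, 112 (x) x 276 (y) mm, origin at the centre of its underside; contact wall (brass pins) 28 mm high along its back (+x) edge. Four open bays side by side along y, 70 mm apart, centred on its y axis, each 100 (x) x 52 (y) mm, floor 6 mm above the table, rims 8 mm above that. A pack lies in a bay lengthwise along x, terminal end at the contact wall
- bail (a joint): hinge of the steel hold-down bail, rad: 0 = closed, its bar level across the packs 3 mm above their tops, in two forked catches at the dock's ends; grows as it swings up and back (1.57 upright) to 2.2. Stays where it is left (stiff, about 1.5 N at the bar). A badly seated pack keeps it from closing
- bail_bar (a point): middle of the bail's straight cross bar, on its axis; the bar is 10 mm thick, 292 mm long, along the dock's y, 75 mm from the hinge axis and joined to it by an arm at each end; closed it lies 52 mm above the table. Its middle lies over the gap between the two middle bays
- bail_hinge (a point): middle of the bail's hinge axis, which runs along the dock's y at the back, 66 mm behind (+x) and 52 mm above the dock's origin. The bar is at this point + 75 mm x (-cos(joint) along dock x, +sin(joint) up)
- box: fixed grey power box, 120 (x) x 110 (y) x 50 mm high, origin at the centre of its underside; its front (-x) looks roughly to the robot. On its top a toggle switch under a hinged guard cover
- cover (a joint): hinge of the black guard cover, rad: 0 = shut, rising 0.2 rad from hinge to lip; grows as it is lifted (upright at 1.37) to 2.1. A light spring snaps it shut from anywhere below about 1.7; thrown back farther than that (1.9 or more) its weight holds it back until it is tipped forward again (under 1 N at the tab either way). Shut, it hides the toggle
- cover_tab (a point): point to grip on the cover's tab, 115 mm from the hinge axis. The cover is a flat plate 95 mm long, 70 mm wide, 3 mm thick with 8 mm flanges down its sides; the tab, 12 mm wide (box y), 7 mm thick, sticks out 30 mm from the middle of its lip in line with the plate, in the free air in front of the box. This point is 20 mm out from the lip, 106 mm above the table when shut
- cover_hinge (a point): middle of the cover's hinge axis, which runs along the box's y, 25 mm behind (+x) and 83 mm above the box's origin, between two lugs 80 mm apart. The tab point is at this point + 115 mm x (-cos(joint + 0.2) along box x, +sin(joint + 0.2) up)
- toggle (a joint): toggle lever, rad: 0 = off, leaning 0.4 rad towards the box's front (-x); 0.8 = on, leaning 0.4 rad to the back (+x). Stays where it is left; about 1 N at the tip
- toggle_tip (a point): centre of the lever's ball tip, 11 mm across; steel lever 9 mm thick, 30 mm from pivot to this point; the tip's top is 33 mm above the box top
- toggle_pivot (a point): the lever's pivot, on the box top, 15 mm in front (-x) of the box's origin, 50 mm up, on the middle line
- bay0 (a point): centre of the floor of bay 0 of the dock, counted along the dock's y; axes as the dock's
- bay1 (a point): centre of the floor of bay 1 of the dock, counted along the dock's y; axes as the dock's
- bay2 (a point): centre of the floor of bay 2 of the dock, counted along the dock's y; axes as the dock's
- bay3 (a point): centre of the floor of bay 3 of the dock, counted along the dock's y; axes as the dock's
- mug: white mug, 80 mm across, 85 mm tall, origin at the centre of its underside; a bystander
- tape: roll of green tape lying flat, 76 mm across, 24 mm tall, origin at the centre of its underside; a bystander
- hexkey: L-shaped dark steel hex key lying flat, 90 mm long, 6 mm thick, origin under the middle of its long leg; a bystander
Things that resemble listed ones, but are neither listed nor needed, are in the scene too. Leave any orange or turquoise look-alike of the box alone. What is shaped like the pack4 but red is not meant.

How it is judged:
On the way, in this order (a step that is already met when the one before it is completed fails the run):
1. every pack lies in a bay, terminal end to the contact wall, let go, with the bail still open (((horizontal distance between pack1 and bay0 below 0.01 m and z of pack1 in the frame of bay0 below 0.005 m) or (horizontal distance between pack1 and bay1 below 0.01 m and z of pack1 in the frame of bay1 below 0.005 m) or (horizontal distance between pack1 and bay2 below 0.01 m and z of pack1 in the frame of bay2 below 0.005 m) or (horizontal distance between pack1 and bay3 below 0.01 m and z of pack1 in the frame of bay3 below 0.005 m)) and angle between each of pack1, pack2, pack3, pack4's own z axis and vertical below 0.1 rad and x of bail_hinge in the frame of pack1 above 0.04 m and ((horizontal distance between pack2 and bay0 below 0.01 m and z of pack2 in the frame of bay0 below 0.005 m) or (horizontal distance between pack2 and bay1 below 0.01 m and z of pack2 in the frame of bay1 below 0.005 m) or (horizontal distance between pack2 and bay2 below 0.01 m and z of pack2 in the frame of bay2 below 0.005 m) or (horizontal distance between pack2 and bay3 below 0.01 m and z of pack2 in the frame of bay3 below 0.005 m)) and x of bail_hinge in the frame of pack2 above 0.04 m and ((horizontal distance between pack3 and bay0 below 0.01 m and z of pack3 in the frame of bay0 below 0.005 m) or (horizontal distance between pack3 and bay1 below 0.01 m and z of pack3 in the frame of bay1 below 0.005 m) or (horizontal distance between pack3 and bay2 below 0.01 m and z of pack3 in the frame of bay2 below 0.005 m) or (horizontal distance between pack3 and bay3 below 0.01 m and z of pack3 in the frame of bay3 below 0.005 m)) and x of bail_hinge in the frame of pack3 above 0.04 m and ((horizontal distance between pack4 and bay0 below 0.01 m and z of pack4 in the frame of bay0 below 0.005 m) or (horizontal distance between pack4 and bay1 below 0.01 m and z of pack4 in the frame of bay1 below 0.005 m) or (horizontal distance between pack4 and bay2 below 0.01 m and z of pack4 in the frame of bay2 below 0.005 m) or (horizontal distance between pack4 and bay3 below 0.01 m and z of pack4 in the frame of bay3 below 0.005 m)) and x of bail_hinge in the frame of pack4 above 0.04 m and value of joint bail above 0.3 rad and contact force between each of pack1, pack2, pack3, pack4 and the fingers below 0.3 N), for 0.2 s.
2. the bail is swung closed into its catches over the packs (((horizontal distance between pack1 and bay0 below 0.01 m and z of pack1 in the frame of bay0 below 0.005 m) or (horizontal distance between pack1 and bay1 below 0.01 m and z of pack1 in the frame of bay1 below 0.005 m) or (horizontal distance between pack1 and bay2 below 0.01 m and z of pack1 in the frame of bay2 below 0.005 m) or (horizontal distance between pack1 and bay3 below 0.01 m and z of pack1 in the frame of bay3 below 0.005 m)) and angle between each of pack1, pack2, pack3, pack4's own z axis and vertical below 0.1 rad and x of bail_hinge in the frame of pack1 above 0.04 m and ((horizontal distance between pack2 and bay0 below 0.01 m and z of pack2 in the frame of bay0 below 0.005 m) or (horizontal distance between pack2 and bay1 below 0.01 m and z of pack2 in the frame of bay1 below 0.005 m) or (horizontal distance between pack2 and bay2 below 0.01 m and z of pack2 in the frame of bay2 below 0.005 m) or (horizontal distance between pack2 and bay3 below 0.01 m and z of pack2 in the frame of bay3 below 0.005 m)) and x of bail_hinge in the frame of pack2 above 0.04 m and ((horizontal distance between pack3 and bay0 below 0.01 m and z of pack3 in the frame of bay0 below 0.005 m) or (horizontal distance between pack3 and bay1 below 0.01 m and z of pack3 in the frame of bay1 below 0.005 m) or (horizontal distance between pack3 and bay2 below 0.01 m and z of pack3 in the frame of bay2 below 0.005 m) or (horizontal distance between pack3 and bay3 below 0.01 m and z of pack3 in the frame of bay3 below 0.005 m)) and x of bail_hinge in the frame of pack3 above 0.04 m and ((horizontal distance between pack4 and bay0 below 0.01 m and z of pack4 in the frame of bay0 below 0.005 m) or (horizontal distance between pack4 and bay1 below 0.01 m and z of pack4 in the frame of bay1 below 0.005 m) or (horizontal distance between pack4 and bay2 below 0.01 m and z of pack4 in the frame of bay2 below 0.005 m) or (horizontal distance between pack4 and bay3 below 0.01 m and z of pack4 in the frame of bay3 below 0.005 m)) and x of bail_hinge in the frame of pack4 above 0.04 m and value of joint bail below 0.07 rad), for 0.2 s.
3. the cover is lifted with the toggle still off (value of joint cover above 0.5 rad and value of joint toggle below 0.4 rad).
4. the toggle is flipped on while the cover is up (value of joint cover above 0.4 rad and value of joint toggle above 0.6 rad), for 0.1 s.
5. the cover has dropped shut, toggle still on (value of joint cover below 0.08 rad and value of joint toggle above 0.6 rad), for 0.2 s.
At the end, for the whole second after the job is handed in: Every pack present lies at rest in a bay (centre within 10 mm of the bay's, underside within 5 mm of its floor, tilt below 0.1 rad, terminal end to the contact wall), bail below 0.07 rad, toggle above 0.6 rad, cover below 0.08 rad (all of step 2 and all of step 5 and linear speed of each of pack1, pack2, pack3, pack4 below 0.03 m/s); the robot touches nothing.
It fails at once if the toggle is flipped on while the bail is open (value of joint toggle above 0.6 rad and value of joint bail above 0.15 rad).
It fails at once if the mug is pushed more than 40 mm away (distance of mug from where it was at the start of the episode above 0.04 m).
It fails at once if the tape is pushed more than 40 mm away (distance of tape from where it was at the start of the episode above 0.04 m).
It fails at once if the hexkey is pushed more than 40 mm away (distance of hexkey from where it was at the start of the episode above 0.04 m).
Of pack1, pack2, pack3, pack4 only 2 to 4 are there at a start; the rules pass over those that are not, and their reading is None.
At some moment in a run one of pack1, pack2, pack3, pack4 may be knocked a few centimetres aside while the robot is not near it.
Once in a run the grip may slacken for a moment while it holds something.
It also fails if it takes over 208 s, if anything falls off the work surface, if the arm or the gripper's body presses on something with over 40 N, if the wrist force passes 120 N, or if a joint passes its speed limit or range.

## Working session

There is one attempt and no reset: what is moved stays moved. The work goes in short steps, Python scripts to look and compute and a shell command to move; the robot and the scene stay as the last step left them, time stands still between calls to the robot, and variables do not carry over. Pictures are saved under pics/ and viewed, about 12 in all and at most 16, crops included, and the job is handed in when it is done.

```bash
mkdir -p pics
cat > h.py <<'E'
import numpy as np, cv2
from station import ctrl
def shot(n,name=None):
    c=ctrl.camera(n)
    if name: cv2.imwrite(f'pics/{name}.png',c['pixels'][:,:,::-1])
    return c
def cloud(c):
    d=c['depth']; v,u=np.mgrid[0:400,0:640]
    P=np.stack([(u-c['cx'])/c['fx']*d,(v-c['cy'])/c['fy']*d,d],-1)
    W=(P-c['t'])@c['R']; W[d==0]=np.nan
    return W
def ray(c,u,v,z):
    r=np.array([(u-c['cx'])/c['fx'],(v-c['cy'])/c['fy'],1])@c['R']; o=-c['t']@c['R']
    return o+r*(z-o[2])/r[2]
E
python3 - <<'E'
from h import *
for n in('top','side'):
    c=shot(n,n+'0'); print(n,c['fx'],-c['t']@c['R'],c['R'].round(3).tolist())
    np.savez(n+'0',**c)
print(ctrl.get_obs())
E
```

```text
top 397.6802080989047 [ 0.43044467 -0.05251223  1.40858925] [[-0.014, -1.0, -0.014], [-0.996, 0.016, -0.086], [0.086, 0.013, -0.996]]
side 374.4700167585829 [ 0.26153391 -0.68510592  0.86929226] [[0.923, -0.384, 0.002], [-0.287, -0.694, -0.66], [0.255, 0.609, -0.751]]
{'time_s': 0.1, 'qpos': array([ 1.19541933e+00,  3.00376105e-01,  1.52146415e+00, -2.59893713e-05,
        1.32070196e+00, -6.65939472e-02]), 'joint_vel': array([ 0.00034489, -0.00064285, -0.0022692 ,  0.0006521 ,  0.00075639,
        0.0020511 ]), 'tau': array([ 1.65845362e-03, -5.32644582e+01, -3.53285372e+01,  7.10114907e-02,
        2.33423850e-02, -5.10081816e-05]), 'ee_pos': array([0.16706919, 0.52377745, 0.19508791]), 'eef_rot': array([-3.14064353e+00, -3.80691343e-05,  2.83281603e+00]), 'force': array([ 0.1832463 , -0.74544726,  0.23768902]), 'moment': array([0.03479111, 0.00398097, 0.00239449]), 'grip_width': 0.09431759955861248}
```

View pics/top0.png

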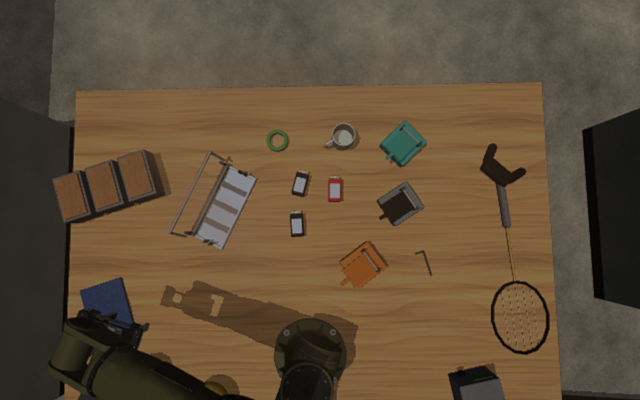

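View pics/side0.png

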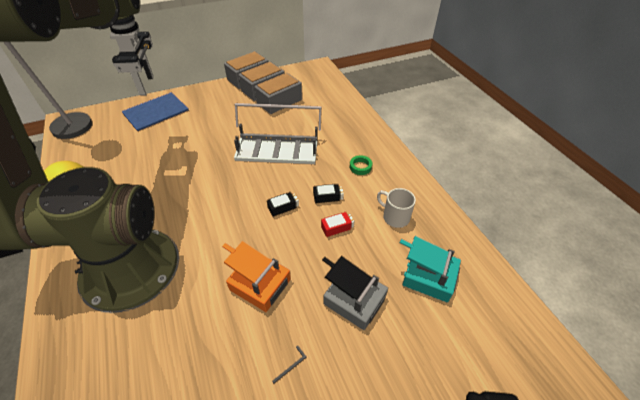

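The top view shows two black packs at (300,183) and (297,224), with a red decoy at (335,189). The dock is around (225,207) with its bail open on the left. The grey box is at (400,203), with its tab at (380,217). Next I'll measure these.

Run:
```python
from h import *
c=dict(np.load('top0.npz')); W=cloud(c); s=dict(np.load('side0.npz')); V=cloud(s)
a=cv2.resize(c['pixels'][140:260,160:330,::-1],None,fx=4.6,fy=4.6,interpolation=cv2.INTER_CUBIC)
cv2.imwrite('pics/t1.png',a)
b=cv2.resize(s['pixels'][90:330,220:440,::-1],None,fx=2.5,fy=2.5,interpolation=cv2.INTER_CUBIC)
cv2.imwrite('pics/s1.png',b)
def rect(P,n):
    r=cv2.minAreaRect(P[:,:2].astype(np.float32)*1000); bx=cv2.boxPoints(r)
    print(n,len(P),'c',np.round(r[0],1),'size',np.round(r[1],1),'ang',round(r[2],1),'z',np.percentile(P[:,2],[5,50,95]).round(4),'mean',P.mean(0).round(4))
for nm,C,X,rois in(('top',c,W,[(285,165,315,200),(285,208,310,242)]),('side',s,V,[(262,188,302,218),(308,180,346,206)])):
    for x0,y0,x1,y1 in rois:
        p=X[y0:y1,x0:x1].reshape(-1,3); px=C['pixels'][y0:y1,x0:x1].reshape(-1,3).astype(int)
        top=p[:,2]>.03; rect(p[top],nm+' packtop')
        q=(p[:,2]>.012)&(p[:,2]<.032)&(px.min(1)>110); 
        if q.sum()>3: print('  white connector mean',p[q].mean(0).round(4),q.sum())
# dock
for nm,X,(x0,y0,x1,y1) in(('top',W,(165,145,262,255)),('side',V,(228,95,330,170))):
    p=X[y0:y1,x0:x1].reshape(-1,3)
    rect(p[(p[:,2]>.004)&(p[:,2]<.04)],nm+' dock'); rect(p[p[:,2]>.08],nm+' bail hi')
for nm,X,(x0,y0,x1,y1) in(('top',W,(372,178,428,228)),('side',V,(320,250,390,330))):
    p=X[y0:y1,x0:x1].reshape(-1,3)
    rect(p[p[:,2]>.035],nm+' box all'); rect(p[p[:,2]>.075],nm+' box hi')
```

```text
top packtop 294 c [594.   23.7] size [44.2 88.6] ang 74.6 z [0.0329 0.0378 0.0432] mean [0.5901 0.0242 0.038 ]
  white connector mean [0.6325 0.0136 0.0272] 6
top packtop 301 c [452.4  37.4] size [89.4 44.2] ang 3.3 z [0.0328 0.0382 0.0432] mean [0.448  0.0371 0.0381]
  white connector mean [0.4926 0.0429 0.0281] 8
side packtop 346 c [449.6  40.3] size [90.  45.9] ang 5.9 z [0.0317 0.0391 0.0421] mean [0.4447 0.0362 0.0386]
  white connector mean [0.4911 0.0364 0.0269] 24
side packtop 327 c [590.7  25.8] size [47.1 87.8] ang 75.5 z [0.0316 0.0392 0.042 ] mean [0.587  0.0235 0.0384]
  white connector mean [0.6301 0.0099 0.0258] 28
top dock 3107 c [543.3 336.5] size [347. 389.] ang 89.2 z [0.0043 0.0079 0.0277] mean [0.5254 0.3088 0.0105]
top bail hi 331 c [555.3 372.2] size [ 32.1 299.9] ang 63.0 z [0.0958 0.1236 0.1284] mean [0.5571 0.3779 0.121 ]
side dock 2728 c [544.9 415.9] size [440.7 413.3] ang 67.6 z [0.0044 0.0099 0.0303] mean [0.5305 0.3409 0.0131]
side bail hi 323 c [578.8 426.6] size [149.7 299.2] ang 62.9 z [0.0883 0.1225 0.1273] mean [0.5554 0.3809 0.1184]
top box all 1180 c [ 507.1 -306.7] size [109.7 161.2] ang 31.8 z [0.046  0.0868 0.1036] mean [ 0.5132 -0.3141  0.0748]
top box hi 662 c [ 500. -294.] size [ 85.3 132.1] ang 31.6 z [0.085  0.0939 0.1054] mean [ 0.5045 -0.3028  0.0944]
side box all 2662 c [ 503.1 -304.8] size [111.  161.4] ang 33.3 z [0.0442 0.0798 0.1032] mean [ 0.5037 -0.323   0.0729]
side box hi 1345 c [ 496.7 -291.7] size [ 86.7 132.6] ang 32.4 z [0.0859 0.0943 0.1054] mean [ 0.5009 -0.3025  0.0948]
```

View pics/t1.png

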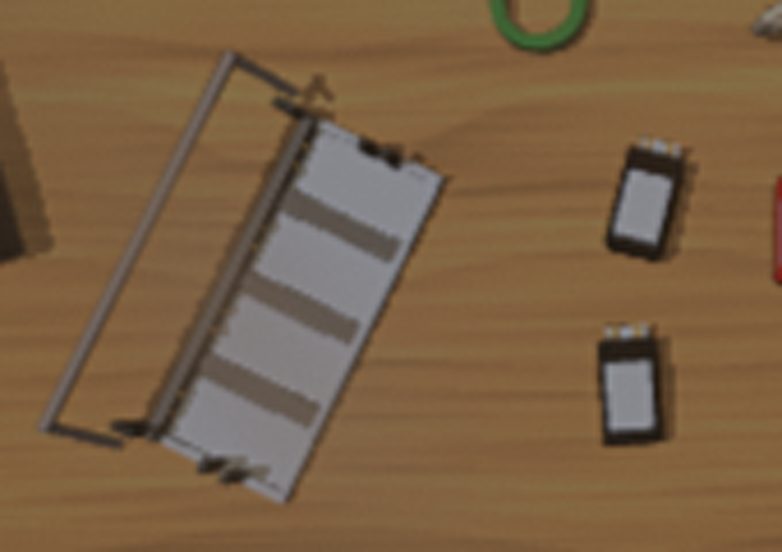

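View pics/s1.png

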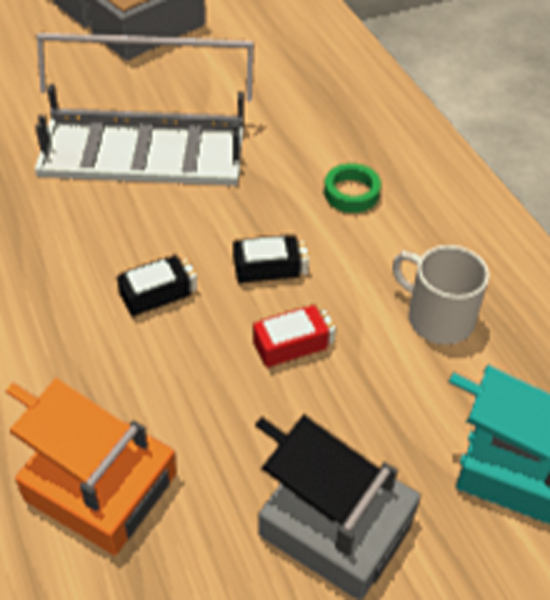

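The crops confirm it. Both packs' terminals point roughly along world +x, and the dock's contact wall and open bail are on its far left side, at a yaw of about 63°. The grey box's tab points towards the robot's left. Next I'll refine the dock and box fits.

Run:
```python
from h import *
c=dict(np.load('top0.npz')); W=cloud(c); s=dict(np.load('side0.npz')); V=cloud(s)
def rr(P,n):
    r=cv2.minAreaRect(P[:,:2].astype(np.float32)*1000); print(n,len(P),np.round(r[0],1),np.round(r[1],1),round(r[2],1))
def line(P,n):
    vx,vy,x,y=cv2.fitLine(P[:,:2].astype(np.float32)*1000,cv2.DIST_HUBER,0,.01,.01).ravel()
    t=(P[:,:2]*1000-[x,y])@[vx,vy]; lo,hi=np.percentile(t,[1,99]); m=(lo+hi)/2
    print(n,len(P),'dir',np.degrees(np.arctan2(vy,vx)).round(1),'len',(hi-lo).round(1),'mid',np.round([x+m*vx,y+m*vy],1),'z',P[:,2].mean().round(4))
for nm,C,X,(x0,y0,x1,y1) in(('top',c,W,(165,145,262,255)),('side',s,V,(228,95,330,170))):
    p=X[y0:y1,x0:x1].reshape(-1,3); px=C['pixels'][y0:y1,x0:x1].astype(int)
    sat=(px.max(2)-px.min(2)); br=px.mean(2)
    m=((sat<30)&(br>105)).astype(np.uint8)
    n,l,st,_=cv2.connectedComponentsWithStats(m); k=1+np.argmax(st[1:,4])
    P=p[(l==k).ravel()]; P=P[(P[:,2]<.02)&(P[:,2]>-.01)]; rr(P,nm+' white'); print(P[:,2].mean())
    hi=p[(p[:,2]>.115)]; line(hi,nm+' bar')
    # wall: z .02-.033 within dock-ish region
    d=np.array([np.cos(np.radians(63)),np.sin(np.radians(63))]); u=p[:,:2]@d
    w=p[(p[:,2]>.022)&(p[:,2]<.034)]; uu=w[:,:2]@d; w=w[np.abs(uu-np.median(uu))<.012]; line(w,nm+' wall')
for nm,C,X,(x0,y0,x1,y1) in(('top',c,W,(370,175,428,230)),('side',s,V,(315,245,395,332))):
    p=X[y0:y1,x0:x1].reshape(-1,3); px=C['pixels'][y0:y1,x0:x1].reshape(-1,3).astype(int)
    blk=p[(px.mean(1)<(45 if nm=='top' else 35))&(p[:,2]>.078)]; rr(blk,nm+' cover')
    yaw=np.radians(-57.5); e=np.array([np.cos(yaw),np.sin(yaw)])
    t=p[p[:,2]>.098]; uu=t[:,:2]@e; tab=t[uu<uu.min()+.022]; print(nm,'tab',tab.mean(0).round(4),len(tab))
    rr(p[p[:,2]>.07],nm+' >70'); b=p[(p[:,2]>.042)&(p[:,2]<.056)]; rr(b,nm+' boxtop')
```

```text
top white 1693 [511.8 289.8] [107.3 278.8] 62.7
0.0071895690160901525
top bar 292 dir -26.1 len 293.2 mid [558.4 378.8] z 0.1241
top wall 247 dir -26.3 len 267.2 mid [539.4 340.1] z 0.0278
side white 1638 [511.7 292.1] [112.3 275.3] 64.0
0.009433156474178792
side bar 264 dir -26.1 len 296.2 mid [556.2 380.1] z 0.1232
side wall 259 dir -26.1 len 270.4 mid [535.7 341.8] z 0.0274
top cover 565 [ 494.6 -291.9] [ 82.2 122.2] 34.6
top tab [ 0.4697 -0.2471  0.1086] 24
top >70 663 [ 500. -294.] [ 85.3 132.1] 31.6
top boxtop 489 [ 516.6 -322. ] [109.8 122.2] 31.9
side cover 1047 [ 495.5 -294.1] [ 71.2 127.3] 36.0
side tab [ 0.4668 -0.2455  0.1092] 47
side >70 1355 [ 496.6 -291.8] [ 86.7 132.6] 32.5
side boxtop 1176 [ 513.1 -320.1] [111.  122.8] 33.3
```

```bash
python3 -m creep '{"translation":[[26,-30,0],[52,-60,0],[78,-90,0],[104,-120,0],[130,-150,0]],"yaw":[0,0,0,0,0],"gripper":[0,0,0,0,0]}' 30 >/dev/null
python3 -m creep '{"translation":[[26,-30,0],[52,-60,0],[78,-90,0],[104,-120,0],[130,-150,0]],"yaw":[0,0,0,0,0],"gripper":[0,0,0,0,0]}' >/dev/null
python3 -m creep '{"translation":[[26,-30,0],[52,-60,0],[78,-90,0],[104,-120,0],[130,-150,0]],"yaw":[0.05,0.05,0.05,0.05,0.05],"gripper":[0,0,0,0,0]}'
```

```text
time_s: 1.35
ee_pos: [0.5594, 0.0684, 0.1946]
eef_rot: [-3.14, -0.001, 2.883]
force: [0.4, 1.4, -0.1]
grip_width: 0.094
```

```bash
cat > pk.py <<'E'
from h import *
import sys
def packs(n):
    c=shot(n); X=cloud(c); p=X.reshape(-1,3); px=c['pixels'].reshape(-1,3).astype(int)
    w=(px.max(1)-px.min(1)<30)&(p[:,2]>.031)&(p[:,2]<.055)&(px.mean(1)>(95 if n=='top' else 140))
    m=w.reshape(400,640).astype(np.uint8); k,l,st,_=cv2.connectedComponentsWithStats(m)
    for i in range(1,k):
        if st[i,4]>45:
            P=X[l==i]; r=cv2.minAreaRect(P[:,:2].astype(np.float32)*1000); print(n,st[i,4],'label mean',P.mean(0).round(4),np.round(r[1],0),round(r[2],1))
for n in ('top','side'): packs(n)
E
python3 -m creep '{"translation":[[17,-22,-30],[34,-44,-65],[34,-44,-75],[34,-44,-75]],"yaw":[0,0,0,0],"gripper":[0,0,0,0]}'
python3 pk.py
```

```text
time_s: 1.68
ee_pos: [0.592, 0.0234, 0.1155]
eef_rot: [-3.139, -0.007, 2.881]
force: [-0.7, 0.6, 0.3]
grip_width: 0.0938
top 138 label mean [ 0.5631 -0.0953  0.0387] [31. 46.] 88.8
side 54 label mean [0.6048 1.303  0.0446] [22. 80.] 85.2
side 140 label mean [0.5828 0.0277 0.0399] [34. 50.] 77.7
side 156 label mean [0.4411 0.0387 0.0397] [51. 38.] 5.4
side 135 label mean [ 0.5611 -0.0941  0.04  ] [30. 47.] 87.7
side 499 label mean [ 0.513  -0.3508  0.0514] [105. 115.] 32.2
```

```bash
python3 -m creep '{"translation":[[0,0,-30],[0,0,-60],[1,0,-82],[1,0,-82],[1,0,-82]],"yaw":[0,0,0,0,0],"gripper":[0,0,0,0,0]}' 
python3 -m creep '{"translation":[[0,0,-1],[0,0,-1],[0,0,-1],[0,0,-1],[0,0,-1]],"yaw":[0,0,0,0,0],"gripper":[140,255,255,255,255]}' 35
python3 -m creep '{"translation":[[0,0,0],[0,0,0],[0,0,0],[0,0,0]],"yaw":[0,0,0,0],"gripper":[255,255,255,255]}' 35
```

```text
time_s: 2.2
ee_pos: [0.5945, 0.0259, 0.0396]
eef_rot: [-3.14, -0.0, 2.884]
force: [1.1, -0.6, 0.1]
grip_width: 0.0939
time_s: 2.62
ee_pos: [0.5947, 0.0259, 0.0392]
eef_rot: [-3.141, 0.001, 2.884]
force: [-0.6, 0.3, -0.0]
grip_width: 0.064
time_s: 2.95
ee_pos: [0.5947, 0.0259, 0.0392]
eef_rot: [-3.141, 0.001, 2.884]
force: [-0.6, 0.6, 0.5]
grip_width: 0.0371
```

```bash
python3 -m creep '{"translation":[[0,0,0]],"yaw":[0],"gripper":[255]}' 35
python3 - <<'E'
from h import *
for n,(x0,y0,x1,y1) in dict(side=(250,130,400,250)).items():
    c=shot(n); cv2.imwrite('pics/g1.png',cv2.resize(c['pixels'][y0:y1,x0:x1,::-1],None,fx=4.6,fy=4.6,interpolation=cv2.INTER_CUBIC))
E
python3 pk.py
```

```text
time_s: 3.03
ee_pos: [0.5947, 0.0259, 0.0392]
eef_rot: [-3.141, 0.0, 2.884]
force: [0.8, -0.2, -1.1]
grip_width: 0.0309
top 137 label mean [ 0.5629 -0.0951  0.0391] [31. 46.] 88.9
side 185 label mean [0.5782 1.3015 0.0434] [207.  21.] 1.1
side 101 label mean [0.5772 0.0274 0.0398] [37. 51.] 77.0
side 157 label mean [0.441  0.0386 0.0399] [52. 38.] 6.5
side 135 label mean [ 0.5611 -0.094   0.04  ] [47. 30.] 0.2
side 505 label mean [ 0.5129 -0.3508  0.0515] [106. 115.] 32.4
```

View pics/g1.png

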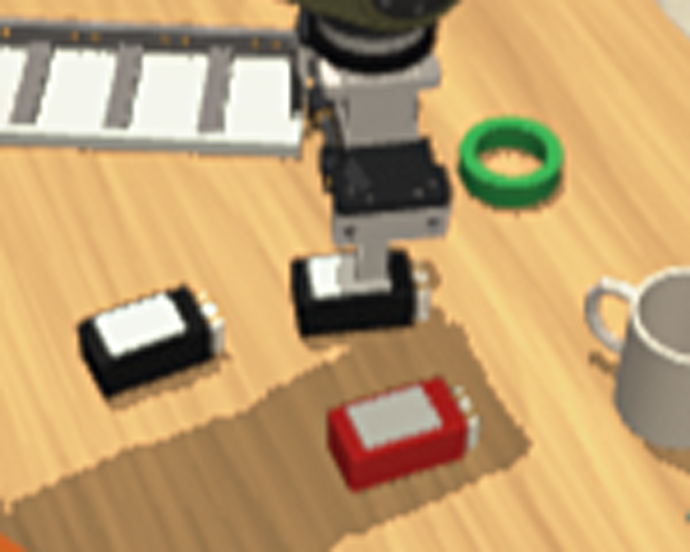

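The side picture shows the near finger at crop (375,280), closing above the label rather than beside the pack. I'll measure the real tip height.

Run:
```python
from h import *
c=shot('side'); W=cloud(c)
for v in range(178,202,2): print(v,[f"{W[v,u][0]:.3f},{W[v,u][1]:.3f},{W[v,u][2]:.3f}" for u in (329,331,333)], c['pixels'][v,331])
print(ctrl.get_obs()['qpos'].round(3), ctrl.get_obs()['ee_pos'])
```

```text
178 ['0.559,-0.048,0.166', '0.565,-0.048,0.164', '0.570,-0.049,0.163'] [146 139 128]
180 ['0.560,-0.047,0.158', '0.564,-0.049,0.158', '0.570,-0.050,0.157'] [142 136 125]
182 ['0.559,-0.049,0.153', '0.565,-0.048,0.149', '0.598,0.007,0.085'] [143 136 126]
184 ['0.585,0.007,0.081', '0.591,0.005,0.081', '0.597,0.004,0.079'] [143 137 125]
186 ['0.585,0.007,0.073', '0.591,0.005,0.072', '0.597,0.003,0.072'] [141 136 125]
188 ['0.586,0.008,0.063', '0.592,0.007,0.062', '0.599,0.007,0.059'] [142 136 124]
190 ['0.592,0.020,0.040', '0.598,0.018,0.040', '0.603,0.016,0.040'] [188 184 170]
192 ['0.588,0.010,0.042', '0.593,0.007,0.043', '0.601,0.011,0.036'] [162 160 147]
194 ['0.586,0.006,0.038', '0.592,0.005,0.037', '0.598,0.003,0.036'] [29 28 27]
196 ['0.585,0.004,0.032', '0.592,0.005,0.028', '0.598,0.002,0.028'] [17 19 18]
198 ['0.587,0.008,0.018', '0.592,0.004,0.019', '0.598,0.003,0.018'] [19 19 16]
200 ['0.586,0.004,0.013', '0.592,0.004,0.011', '0.598,0.002,0.010'] [13 13 14]
[-1.700e-02  5.650e-01  1.530e+00 -1.000e-03  1.046e+00 -1.330e+00] [0.59469571 0.02588813 0.03921623]
```

Run:
```python
from h import *
s=dict(np.load('side0.npz')); V=cloud(s)
roi=V[20:110,95:170].reshape(-1,3)
g=roi[(np.hypot(roi[:,0]-.167,roi[:,1]-.524)<.075)&(roi[:,2]>.1)]
print('start lowest',np.sort(g[:,2])[:12].round(3), g[g[:,2]<.24].mean(0))
c=shot('side'); V=cloud(c)
p=V.reshape(-1,3); g=p[(np.hypot(p[:,0]-.594,p[:,1]-.024)<.06)&(p[:,2]>.046)]
i=np.argsort(g[:,2])[:25]; print(g[i].round(3))
print(ctrl.get_obs()['grip_width'])
c=shot('top'); V=cloud(c); p=V.reshape(-1,3);g=p[(p[:,2]>.08)&(p[:,2]<.14)&(p[:,1]>-.1)&(p[:,1]<.15)&(p[:,0]>.5)]; print('top',len(g),g.mean(0))
```

```text
start lowest [0.204 0.205 0.206 0.206 0.207 0.208 0.209 0.21  0.21  0.21  0.21  0.21 ] [0.16762881 0.52024527 0.22445099]
[[0.59  0.038 0.054]
 [0.596 0.007 0.059]
 [0.59  0.009 0.06 ]
 [0.581 0.011 0.061]
 [0.592 0.007 0.062]
 [0.584 0.009 0.062]
 [0.596 0.008 0.063]
 [0.593 0.009 0.064]
 [0.59  0.009 0.064]
 [0.586 0.007 0.064]
 [0.598 0.005 0.065]
 [0.581 0.011 0.066]
 [0.583 0.009 0.067]
 [0.593 0.01  0.067]
 [0.582 0.014 0.067]
 [0.586 0.007 0.068]
 [0.596 0.007 0.068]
 [0.599 0.009 0.069]
 [0.584 0.011 0.069]
 [0.597 0.005 0.07 ]
 [0.586 0.009 0.07 ]
 [0.589 0.007 0.071]
 [0.584 0.012 0.072]
 [0.59  0.009 0.073]
 [0.587 0.01  0.074]]
0.01089287241852452
top 24 [ 0.74968076 -0.09304996  0.08492801]
```

The tip really is about 56 mm up while the state implies 20 mm. I'll calibrate by closing the fingers and touching the pack's top, which is known to be 38 mm high.

```bash
python3 -m creep '{"translation":[[0,0,-2],[0,0,-5],[0,0,-8]],"yaw":[0,0,0],"gripper":[255,255,255]}' 35
python3 -m creep '{"translation":[[0,0,-3],[0,0,-3]],"yaw":[0,0],"gripper":[255,255]}' 35
python3 -m creep '{"translation":[[0,0,-3],[0,0,-3]],"yaw":[0,0],"gripper":[255,255]}' 35
```

```text
time_s: 3.58
ee_pos: [0.5947, 0.0259, 0.0309]
eef_rot: [-3.141, 0.0, 2.884]
force: [-0.3, 0.4, 0.1]
grip_width: 0.0004
time_s: 3.75
ee_pos: [0.5947, 0.0259, 0.0284]
eef_rot: [-3.141, 0.0, 2.884]
force: [-3.6, 0.3, 8.4]
grip_width: 0.0006
time_s: 3.92
ee_pos: [0.5949, 0.0259, 0.0282]
eef_rot: [-3.141, 0.001, 2.885]
force: [-16.8, 0.2, 33.8]
grip_width: 0.0003
```

```bash
python3 -m creep '{"translation":[[0,0,10],[0,0,40],[0,0,50],[0,0,50]],"yaw":[0,0,0,0],"gripper":[255,255,255,255]}' 35
python3 - <<'E'
from h import *
o=ctrl.get_obs(); print(o['ee_pos'],o['force'])
for n in('side','top'):
    c=shot(n); V=cloud(c); p=V.reshape(-1,3); g=p[(np.hypot(p[:,0]-.594,p[:,1]-.024)<.05)&(p[:,2]>.06)&(p[:,2]<.125)]
    a=np.radians(75.2); J=np.array([np.cos(a),np.sin(a)]); K=np.array([J[1],-J[0]])
    q=(g[:,:2]-o['ee_pos'][:2])
    print(n,len(g),'J pct',np.percentile(q@J,[2,25,50,75,98]).round(4),'K pct',np.percentile(q@K,[2,25,50,75,98]).round(4),'z',np.percentile(g[:,2],[0,2,10,50]).round(3))
E
python3 pk.py|grep side
```

```text
time_s: 4.25
ee_pos: [0.5963, 0.0259, 0.0806]
eef_rot: [3.142, 0.006, 2.885]
force: [0.4, -0.2, -0.1]
grip_width: 0.0003
[0.59629276 0.02586027 0.08060217] [ 0.3639698  -0.1761077  -0.12128947]
side 37 J pct [-0.0137 -0.0116 -0.0102 -0.0095 -0.002 ] K pct [-0.0096 -0.0075 -0.0019  0.0037  0.0072] z [0.099 0.1   0.102 0.11 ]
side 141 label mean [0.5871 1.3026 0.0435] [ 29. 163.] 88.7
side 138 label mean [0.5829 0.0282 0.0398] [37. 51.] 77.4
side 157 label mean [0.441  0.0386 0.0399] [51. 38.] 3.3
side 134 label mean [ 0.5611 -0.0942  0.0402] [30. 47.] 88.1
side 504 label mean [ 0.5129 -0.3506  0.0515] [106. 115.] 32.6Traceback (most recent call last):
  File "<stdin>", line 7, in <module>
    return _quantile_unchecked(
        a, q, axis, out, overwrite_input, method, keepdims, weights)
    return _ureduce(a,
                    func=_quantile_ureduce_func,
    ...<5 lines>...
                    overwrite_input=overwrite_input,
                    method=method)
    r = func(a, **kwargs)
    result = _quantile(arr,
                       quantiles=q,
    ...<2 lines>...
                       out=out,
                       weights=wgt)
    slices_having_nans = np.isnan(arr[-1, ...])
                                  ~~~^^^^^^^^^
IndexError: index -1 is out of bounds for axis 0 with size 0
```

Contact came at a reported z of 0.029, so the true z is the reported value plus about 28 mm. In xy the fingers agree with the cameras to about 2 mm. I'll regrasp lower.

```bash
python3 -m creep '{"translation":[[-2,-2,0],[-2,-2,0],[-2,-2,0],[-2,-2,0],[-2,-2,0]],"yaw":[0,0,0,0,0],"gripper":[0,0,0,0,0]}' 35 >/dev/null
python3 -m creep '{"translation":[[0,0,0],[0,0,0],[0,0,0],[0,0,0],[0,0,0]],"yaw":[0,0,0,0,0],"gripper":[0,0,0,0,0]}' 35
python3 -m creep '{"translation":[[0,0,-20],[0,0,-40],[0,0,-55],[0,0,-66],[0,0,-76]],"yaw":[0,0,0,0,0],"gripper":[0,0,0,0,0]}' 35
```

```text
time_s: 5.28
ee_pos: [0.5922, 0.0239, 0.0764]
eef_rot: [-3.14, -0.001, 2.884]
force: [-0.4, -0.3, 0.8]
grip_width: 0.0639
time_s: 5.7
ee_pos: [0.5921, 0.0239, -0.0004]
eef_rot: [-3.14, -0.001, 2.885]
force: [-0.1, 0.6, -0.8]
grip_width: 0.0933
```

```bash
python3 -m creep '{"translation":[[0,0,0],[0,0,0],[0,0,0],[0,0,0],[0,0,0]],"yaw":[0,0,0,0,0],"gripper":[255,255,255,255,255]}' 35
python3 -m creep '{"translation":[[0,0,0],[0,0,0],[0,0,0],[0,0,0],[0,0,0]],"yaw":[0,0,0,0,0],"gripper":[255,255,255,255,255]}' 35
```

```text
time_s: 6.12
ee_pos: [0.5926, 0.0239, 0.0004]
eef_rot: [-3.14, -0.0, 2.885]
force: [0.3, -0.8, -0.1]
grip_width: 0.0639
time_s: 6.53
ee_pos: [0.5928, 0.0241, 0.0008]
eef_rot: [-3.141, 0.0, 2.884]
force: [0.0, 1.6, 4.0]
grip_width: 0.0439
```

```bash
python3 -m creep '{"translation":[[0,0,20],[0,0,50],[0,0,75],[-5,20,75],[-5,40,75]],"yaw":[0,0,0,0.1,0.2],"gripper":[255,255,255,255,255]}' 35
python3 -m creep '{"translation":[[-9,35,0],[-18,70,0],[-25,100,0],[-30,125,0],[-35,150,0]],"yaw":[0.12,0.24,0.36,0.48,0.6],"gripper":[255,255,255,255,255]}' 35
python3 -m creep '{"translation":[[0,20,0],[-5,40,0],[-9,60,0],[-9,60,0],[-9,60,0]],"yaw":[0.12,0.24,0.36,0.48,0.57],"gripper":[255,255,255,255,255]}' 35
```

```text
time_s: 6.95
ee_pos: [0.5878, 0.0638, 0.0769]
eef_rot: [-3.14, 0.002, 3.087]
force: [-0.4, 0.4, -3.6]
grip_width: 0.0438
time_s: 7.37
ee_pos: [0.5518, 0.215, 0.0764]
eef_rot: [-3.141, 0.001, -2.59]
force: [0.4, 0.4, -2.7]
grip_width: 0.044
time_s: 7.78
ee_pos: [0.5421, 0.2758, 0.0756]
eef_rot: [-3.141, -0.001, -2.011]
force: [0.2, -0.5, -2.4]
grip_width: 0.0438
```

```bash
python3 -m creep '{"translation":[[2,0,-15],[2,0,-30],[2,0,-45]],"yaw":[-0.015,-0.015,-0.015],"gripper":[255,255,255]}' 35
python3 - <<'E'
from h import *
c=shot('side'); cv2.imwrite('pics/p1.png',cv2.resize(c['pixels'][80:180,220:350,::-1],None,fx=5.5,fy=5.5,interpolation=cv2.INTER_CUBIC))
E
```

```text
time_s: 8.03
ee_pos: [0.5437, 0.2756, 0.0294]
eef_rot: [3.141, -0.002, -2.026]
force: [-0.2, 0.3, -3.8]
grip_width: 0.0441
```

View pics/p1.png

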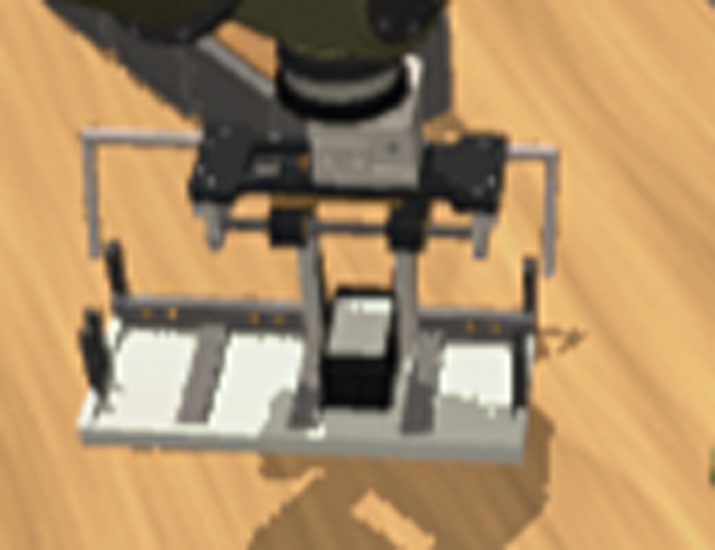

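The pack hangs squarely over bay 1, second from the right, clear of the dividers. I'll lower it.

```bash
python3 -m creep '{"translation":[[0,1,-8],[0,1,-15],[0,1,-20],[0,1,-20]],"yaw":[0,0,0,0],"gripper":[255,255,255,255]}' 35
python3 -m creep '{"translation":[[0,0,-2],[0,0,-3]],"yaw":[0,0],"gripper":[255,255]}' 35
```

```text
time_s: 8.42
ee_pos: [0.543, 0.2772, 0.0084]
eef_rot: [3.14, -0.002, -2.026]
force: [-6.7, 3.2, 15.6]
grip_width: 0.0441
time_s: 8.58
ee_pos: [0.5437, 0.2774, 0.0076]
eef_rot: [3.141, -0.001, -2.026]
force: [-9.3, -5.7, 19.8]
grip_width: 0.0435
```

```bash
python3 -m creep '{"translation":[[0,0,0],[0,0,0],[0,0,0],[0,0,0]],"yaw":[0,0,0,0],"gripper":[105,105,105,105]}' 35
python3 -m creep '{"translation":[[0,0,20],[0,0,50],[0,0,80],[0,0,100]],"yaw":[0,0,0,0],"gripper":[105,105,105,105]}' 35
python3 -m creep '{"translation":[[5,-40,0],[5,-75,0],[-10,-105,0],[-25,-130,0],[-40,-155,0]],"yaw":[-0.12,-0.24,-0.36,-0.48,-0.6],"gripper":[0,0,0,0,0]}' 35
python3 pk.py | grep -v 1.30
```

```text
time_s: 8.92
ee_pos: [0.5437, 0.2774, 0.0076]
eef_rot: [3.141, -0.001, -2.026]
force: [-1.0, 0.1, 0.4]
grip_width: 0.0553
time_s: 9.25
ee_pos: [0.5443, 0.2777, 0.1102]
eef_rot: [-3.141, 0.001, -2.026]
force: [0.6, 0.1, 1.1]
grip_width: 0.0553
time_s: 9.67
ee_pos: [0.5035, 0.1212, 0.11]
eef_rot: [-3.141, 0.001, -2.632]
force: [0.8, -1.1, 0.6]
grip_width: 0.0853
top 138 label mean [ 0.5631 -0.0953  0.0389] [31. 46.] 88.8
top 62 label mean [0.5449 0.2783 0.0441] [28. 32.] 60.9
top 123 label mean [0.4445 0.0379 0.0392] [48. 30.] 5.5
side 104 label mean [0.5371 0.2654 0.046 ] [53. 34.] 67.0
side 124 label mean [0.4412 0.0388 0.0399] [48. 34.] 4.2
side 143 label mean [ 0.5605 -0.0933  0.0399] [32. 47.] 86.8
side 453 label mean [ 0.5135 -0.3507  0.0515] [103. 114.] 32.7
```

```bash
python3 -m creep '{"translation":[[-13,-21,0],[-26,-42,0],[-39,-63,-10],[-51,-83,-20],[-51,-83,-30]],"yaw":[-0.12,-0.24,-0.36,-0.43,-0.43],"gripper":[0,0,0,0,0]}' 35
python3 -m creep '{"translation":[[0,0,-20],[0,0,-40],[0,0,-60],[0,0,-72],[0,0,-79]],"yaw":[0,0,0,0,0],"gripper":[0,0,0,0,0]}' 35
```

```text
time_s: 10.18
ee_pos: [0.4508, 0.0353, 0.0799]
eef_rot: [-3.14, 0.0, -3.068]
force: [0.0, -0.2, 0.2]
grip_width: 0.0941
time_s: 10.6
ee_pos: [0.4506, 0.0359, -0.0007]
eef_rot: [-3.141, -0.002, -3.066]
force: [-0.1, -1.2, -0.0]
grip_width: 0.0942
```

```bash
python3 -m creep '{"translation":[[1,1,1],[1,1,1],[1,1,1],[1,1,1],[1,1,1]],"yaw":[0,0,0,0,0],"gripper":[255,255,255,255,255]}' 35
python3 -m creep '{"translation":[[0,0,0],[0,0,0],[0,0,0],[0,0,0],[0,0,0]],"yaw":[0,0,0,0,0],"gripper":[255,255,255,255,255]}' 35
```

```text
time_s: 11.02
ee_pos: [0.452, 0.037, 0.001]
eef_rot: [-3.14, -0.0, -3.065]
force: [0.8, -0.5, -0.3]
grip_width: 0.0644
time_s: 11.43
ee_pos: [0.4523, 0.0371, 0.0013]
eef_rot: [-3.141, 0.0, -3.065]
force: [-0.9, 3.4, 5.7]
grip_width: 0.0437
```

```bash
python3 -m creep '{"translation":[[0,0,20],[0,0,50],[0,0,75],[0,25,75],[0,55,75]],"yaw":[0,0,0,0.12,0.24],"gripper":[255,255,255,255,255]}' 35
python3 -m creep '{"translation":[[5,35,0],[10,70,0],[15,100,0],[20,130,0],[25,155,0]],"yaw":[0.12,0.24,0.36,0.48,0.6],"gripper":[255,255,255,255,255]}' 35
python3 -m creep '{"translation":[[2,25,0],[4,50,0],[4,60,0],[4,60,0]],"yaw":[0.1,0.2,0.2,0.2],"gripper":[255,255,255,255]}' 35
```

```text
time_s: 11.85
ee_pos: [0.4529, 0.0918, 0.0775]
eef_rot: [-3.14, 0.002, -2.823]
force: [1.1, 0.1, -3.0]
grip_width: 0.0438
time_s: 12.27
ee_pos: [0.4775, 0.2486, 0.0771]
eef_rot: [-3.14, 0.001, -2.216]
force: [0.6, 0.4, -3.5]
grip_width: 0.044
time_s: 12.6
ee_pos: [0.4809, 0.3099, 0.0763]
eef_rot: [-3.141, 0.001, -2.016]
force: [-0.1, -0.4, -2.4]
grip_width: 0.0437
```

```bash
python3 -m creep '{"translation":[[1,-2,-15],[1,-2,-30],[1,-2,-45]],"yaw":[-0.01,-0.01,-0.01],"gripper":[255,255,255]}' 35
python3 - <<'E'
from h import *
c=shot('side'); cv2.imwrite('pics/p2.png',cv2.resize(c['pixels'][80:180,220:350,::-1],None,fx=5.5,fy=5.5,interpolation=cv2.INTER_CUBIC))
E
```

```text
time_s: 12.85
ee_pos: [0.4819, 0.3066, 0.0306]
eef_rot: [-3.141, 0.0, -2.029]
force: [-0.3, -0.7, -2.3]
grip_width: 0.044
```

View pics/p2.png

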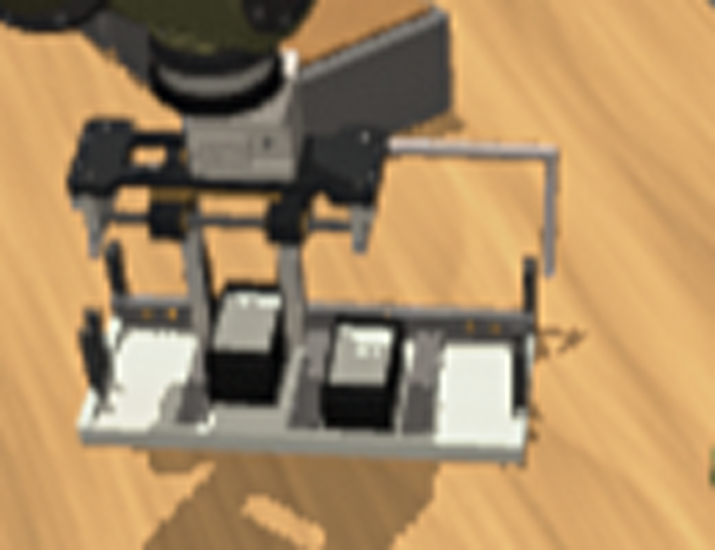

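Pack A sits in bay 1, and pack B is over bay 2 with the finger clear of pack A. I'll lower and release.

```bash
python3 -m creep '{"translation":[[0,1,-8],[0,1,-15],[0,1,-20],[0,1,-22],[0,1,-23]],"yaw":[0,0,0,0,0],"gripper":[255,255,255,255,255]}' 35
python3 -m creep '{"translation":[[0,0,-1],[0,0,-1]],"yaw":[0,0],"gripper":[255,255]}' 35
```

```text
time_s: 13.32
ee_pos: [0.4814, 0.3076, 0.0088]
eef_rot: [3.141, -0.0, -2.031]
force: [-21.8, -7.0, 56.4]
grip_width: 0.0438
time_s: 13.48
ee_pos: [0.4821, 0.3077, 0.009]
eef_rot: [-3.141, 0.001, -2.031]
force: [1.4, 0.3, 10.7]
grip_width: 0.0437
```

```bash
python3 -m creep '{"translation":[[0,0,0],[0,0,0],[0,0,0],[0,0,0]],"yaw":[0,0,0,0],"gripper":[112,112,112,112]}' 35
python3 -m creep '{"translation":[[0,0,20],[0,0,50],[0,0,80],[0,0,115],[0,0,140]],"yaw":[0,0,0,0,0],"gripper":[112,112,112,112,112]}' 35
python3 -m creep '{"translation":[[-15,-35,0],[-30,-70,0],[-50,-105,0],[-70,-140,0],[-90,-175,0]],"yaw":[0,0,0,0,0],"gripper":[112,112,112,112,112]}' 35
cat > dk.py <<'E'
from h import *
o=np.array([.513,.292]); a=np.radians(63.8); d=np.array([np.cos(a),np.sin(a)]); e=np.array([-d[1],d[0]])
def toD(P): q=P[:,:2]-o; return np.c_[q@d,q@e,P[:,2]]*1000
if __name__=='__main__':
  for n in('top','side'):
    c=shot(n,'d_'+n); D=toD(cloud(c).reshape(-1,3)); px=c['pixels'].reshape(-1,3).astype(int)
    for b in(-35,35):
        m=(abs(D[:,1]-b)<33)&(abs(D[:,0])<56)&(D[:,2]>38)&(D[:,2]<50); P=D[m]
        r=cv2.minAreaRect(P[:,:2].astype(np.float32)); print(n,b,'pack',np.round(r[0],1),np.round(r[1],1),round(r[2],1),'med',np.median(P,0).round(1))
    m=(abs(D[:,1])<150)&(D[:,2]>100)&(D[:,2]<140)&(D[:,0]>0)&(D[:,0]<140); P=D[m]; print(n,'bar',len(P),np.median(P,0).round(1),'y',np.percentile(P[:,1],[1,99]).round(0))
    w=(abs(D[:,1])<130)&(D[:,2]>22)&(D[:,2]<34)&(D[:,0]>40)&(D[:,0]<65); print('wall x',np.median(D[w],0).round(1))
E
python3 dk.py
```

```text
time_s: 13.82
ee_pos: [0.482, 0.3075, 0.0087]
eef_rot: [-3.141, 0.001, -2.032]
force: [-0.1, -0.4, -0.4]
grip_width: 0.0528
time_s: 14.23
ee_pos: [0.4823, 0.3076, 0.1514]
eef_rot: [-3.14, 0.002, -2.032]
force: [-0.2, 0.6, 0.2]
grip_width: 0.0528
time_s: 14.65
ee_pos: [0.3909, 0.1313, 0.151]
eef_rot: [-3.14, 0.002, -2.031]
force: [0.6, -0.5, 0.0]
grip_width: 0.0529
top -35 pack [ -5.9 -37.4] [43.3 87.3] 89.1 med [ -9.1 -38.2  44.4]
top 35 pack [-4.3 30.5] [44.1 88.2] 89.4 med [-0.9 31.1 46. ]
top bar 303 [ 97.7   1.5 123.6] y [-149.  145.]
wall x [54.7  4.9 27.9]
side -35 pack [-10.5 -34.6] [79.3 43.2] 0.5 med [-13.9 -34.7  44.8]
side 35 pack [-4.  29.7] [87.9 41.7] 8.9 med [ 2.4 27.  47. ]
side bar 204 [ 97.9 -47.1 123.3] y [-148.   69.]
wall x [ 55.1 -20.2  28.1]
```

Run:
```python
from dk import *
for n in('top','side'):
    c=shot(n); D=toD(cloud(c).reshape(-1,3))
    for b in(-35,35):
        m=(abs(D[:,1]-b)<33)&(abs(D[:,0])<56)&(D[:,2]>38)&(D[:,2]<60); P=D[m]
        A=np.c_[P[:,:2],np.ones(len(P))]; k=np.linalg.lstsq(A,P[:,2],rcond=None)[0]
        r=P[:,2]-A@k; print(n,b,len(P),'slopes',k[:2].round(3),'z0',k[2].round(1),'z 5/95',np.percentile(P[:,2],[5,95]).round(1),'x',np.percentile(P[:,0],[3,97]).round(1),'y',np.percentile(P[:,1],[3,97]).round(1))
c=shot('side'); cv2.imwrite('pics/p3.png',cv2.resize(c['pixels'][90:180,230:330,::-1],None,fx=6.5,fy=6.5,interpolation=cv2.INTER_CUBIC))
```

```text
top -35 286 slopes [-0.004 -0.004] z0 43.8 z 5/95 [39.5 48.3] x [-46.2  27.7] y [-58.  -17.5]
top 35 304 slopes [-0.098  0.002] z0 47.2 z 5/95 [40.5 54.9] x [-46.5  30.4] y [ 9.9 51.3]
side -35 210 slopes [0.022 0.018] z0 45.7 z 5/95 [40.  47.8] x [-47.6  27.1] y [-55.1 -14.4]
side 35 163 slopes [-0.036  0.065] z0 46.0 z 5/95 [41.2 52.8] x [-46.7  28.9] y [13.1 48.9]
```

View pics/p3.png

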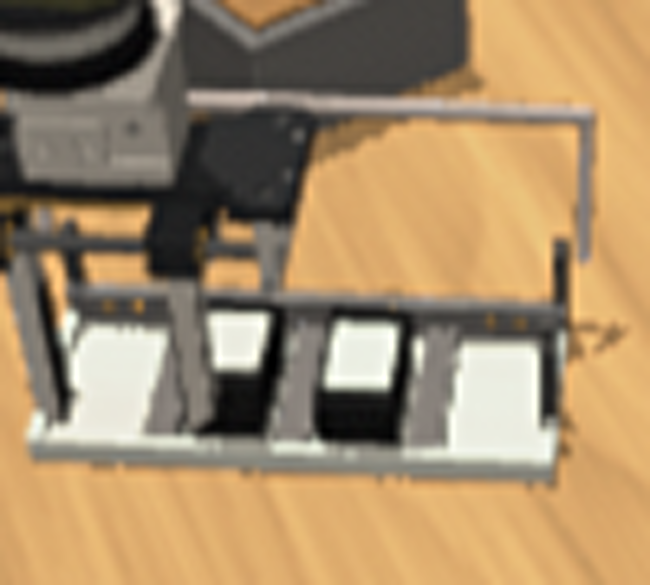

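Pack B's top slopes about 0.1 rad with its front raised, so it isn't seated. I'll take one closer look from above.

Run:
```python
from dk import *
c=shot('top'); cv2.imwrite('pics/p4.png',cv2.convertScaleAbs(cv2.resize(c['pixels'][150:255,165:265,::-1],None,fx=5.7,fy=5.7,interpolation=cv2.INTER_CUBIC),alpha=1.6))
D=toD(cloud(c).reshape(-1,3))
for b in(-36,32):
  for x in range(-55,60,8):
    m=(abs(D[:,1]-b)<12)&(abs(D[:,0]-x)<4); print(b,x,m.sum(),np.median(D[m,2]).round(1),end=' | ')
  print()
print(ctrl.get_obs()['ee_pos'])
```

```text
-36 -55 22 8.5 | -36 -47 26 38.5 | -36 -39 18 43.7 | -36 -31 16 43.9 | -36 -23 17 45.3 | -36 -15 15 44.6 | -36 -7 15 45.9 | -36 1 16 44.5 | -36 9 15 45.3 | -36 17 16 44.3 | -36 25 16 42.6 | -36 33 10 37.4 | -36 41 9 31.9 | -36 49 20 21.3 | -36 57 13 28.6 | 
32 -55 23 2.8 | 32 -47 32 39.2 | 32 -39 16 52.5 | 32 -31 17 49.7 | 32 -23 16 49.8 | 32 -15 14 49.6 | 32 -7 16 47.1 | 32 1 15 48.2 | 32 9 17 48.2 | 32 17 17 46.9 | 32 25 16 46.4 | 32 33 10 40.8 | 32 41 9 33.1 | 32 49 20 19.6 | 32 57 13 27.3 | 
[0.39286434 0.13320611 0.15149016]
```

View pics/p4.png

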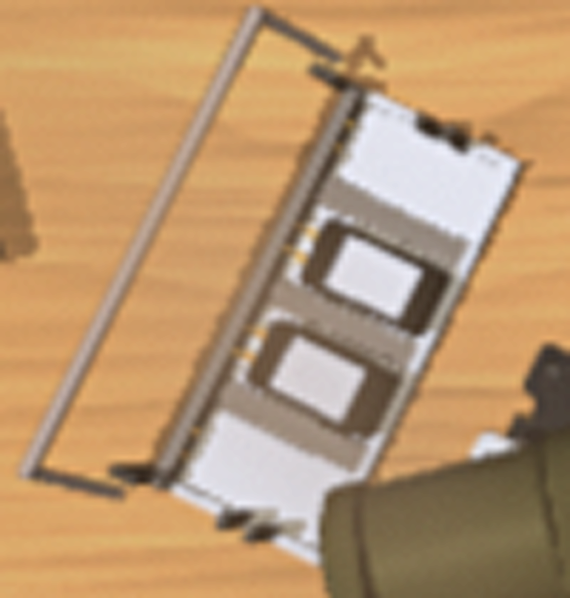

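Pack B's front rides 8 mm high on the divider, which is the rim height, and it sits too close to pack A. I'll regrasp it and shift it about 4 mm in dock +y.

```bash
python3 -m creep '{"translation":[[20,35,0],[38,70,0],[56,105,0],[74,140,0],[91,173,0]],"yaw":[0,0,0,0,0],"gripper":[108,108,108,108,108]}' 35
python3 -m creep '{"translation":[[0,0,-35],[0,0,-70],[0,0,-90],[0,0,-90]],"yaw":[0,0,0,0],"gripper":[108,108,108,108]}' 35
```

```text
time_s: 15.37
ee_pos: [0.4843, 0.3095, 0.1506]
eef_rot: [-3.14, 0.002, -2.03]
force: [0.3, 0.9, -0.2]
grip_width: 0.0543
time_s: 15.7
ee_pos: [0.482, 0.3096, 0.0553]
eef_rot: [3.138, -0.004, -2.028]
force: [-0.7, 0.1, -0.5]
grip_width: 0.0545
```

```bash
python3 -m creep '{"translation":[[2,-3,0],[2,-3,-10],[2,-3,-25],[2,-3,-36],[2,-3,-44]],"yaw":[0,0,0,0,0],"gripper":[108,108,108,108,108]}' 35
python3 -m creep '{"translation":[[0,0,0],[0,0,0],[0,0,0],[0,0,0],[0,0,0]],"yaw":[0,0,0,0,0],"gripper":[255,255,255,255,255]}' 30
python3 -m creep '{"translation":[[0,0,6],[0,0,12],[0,0,12]],"yaw":[0,0,0],"gripper":[255,255,255]}' 30
```

```text
time_s: 16.12
ee_pos: [0.4842, 0.3066, 0.0108]
eef_rot: [3.139, -0.004, -2.028]
force: [0.5, 0.1, -0.2]
grip_width: 0.0541
time_s: 16.53
ee_pos: [0.4843, 0.3068, 0.0112]
eef_rot: [3.139, -0.004, -2.028]
force: [-0.3, 0.4, -3.1]
grip_width: 0.0439
time_s: 16.78
ee_pos: [0.4851, 0.3072, 0.025]
eef_rot: [3.14, -0.002, -2.028]
force: [0.5, 0.8, -1.4]
grip_width: 0.0438
```

```bash
python3 -m creep '{"translation":[[-5,1,0],[-5,1,0],[-5,1,-6],[-5,1,-12],[-5,1,-14]],"yaw":[0,0,0,0,0],"gripper":[255,255,255,255,255]}' 30
python3 -m creep '{"translation":[[0,0,0],[0,0,0],[0,0,0],[0,0,0]],"yaw":[0,0,0,0],"gripper":[112,112,112,112]}' 35
python3 -m creep '{"translation":[[0,0,20],[0,0,50],[0,0,80],[0,0,115],[0,0,140]],"yaw":[0,0,0,0,0],"gripper":[112,112,112,112,112]}' 35
python3 -m creep '{"translation":[[-15,-35,0],[-30,-70,0],[-50,-105,0],[-70,-140,0],[-90,-175,0]],"yaw":[0,0,0,0,0],"gripper":[112,112,112,112,112]}' 35
cat >> dk.py <<'E'
    for b in(-36,34):
        print([float(np.median(D[(abs(D[:,1]-b)<12)&(abs(D[:,0]-x)<5),2]).round(1)) for x in(-38,-26,-14,-2,10,22)])
E
python3 dk.py
```

```text
time_s: 17.2
ee_pos: [0.4798, 0.3082, 0.0104]
eef_rot: [3.14, -0.002, -2.028]
force: [-11.9, -5.1, 26.0]
grip_width: 0.0438
time_s: 17.53
ee_pos: [0.4799, 0.3081, 0.0103]
eef_rot: [3.14, -0.002, -2.028]
force: [-0.2, -0.0, -0.6]
grip_width: 0.0526
time_s: 17.95
ee_pos: [0.4802, 0.3083, 0.1532]
eef_rot: [3.141, -0.0, -2.028]
force: [0.8, 0.3, 0.4]
grip_width: 0.0527
time_s: 18.37
ee_pos: [0.389, 0.132, 0.153]
eef_rot: [3.141, -0.0, -2.028]
force: [1.1, -0.9, 1.0]
grip_width: 0.0527
top -35 pack [ -7.7 -37.4] [43.1 84.8] 89.1 med [-10.  -37.7  44. ]
top 35 pack [-6.4 32.8] [42.9 86.1] 89.8 med [-0.3 32.8 46.6]
top bar 303 [ 97.7   1.2 123.9] y [-149.  145.]
wall x [54.8  3.2 27.7]
[44.0, 44.5, 43.9, 43.4, 44.4, 45.2]
[52.2, 49.7, 49.5, 48.5, 47.1, 45.5]
side -35 pack [ -8.6 -34.3] [81.6 43.6] 0.4 med [-13.4 -35.6  45.1]
side 35 pack [-8.7 32.8] [81.2 41.7] 8.3 med [-0.7 30.1 46.8]
side bar 204 [ 97.6 -48.8 123.3] y [-148.   69.]
wall x [ 55.7 -18.2  28. ]
[45.7, 44.8, 45.3, 44.8, 46.5, 44.8]
[52.5, 51.8, 50.2, 48.9, 48.2, 46.8]
```

```bash
python3 -m creep '{"translation":[[0,-40,0],[0,-80,0],[0,-120,0],[0,-160,0],[0,-200,0]],"yaw":[0,0,0,0,0],"gripper":[112,112,112,112,112]}' 35
python3 - <<'E'
from dk import *
c=shot('side'); np.savez('s2',**c); t=shot('top'); np.savez('t2',**t)
a=cv2.resize(c['pixels'][120:172,228:328,::-1],None,fx=7.5,fy=7.5,interpolation=cv2.INTER_CUBIC); cv2.imwrite('pics/p5.png',a)
for C,n in((c,'side'),(t,'top')):
    D=toD(cloud(C).reshape(-1,3))
    for b in(-36,34): print(n,[float(np.median(D[(abs(D[:,1]-b)<12)&(abs(D[:,0]-x)<5),2]).round(1)) for x in(-38,-26,-14,-2,10,22)], 'y-prof',[float(np.median(D[(abs(D[:,1]-b-y)<4)&(abs(D[:,0]+10)<20),2]).round(1)) for y in(-16,-8,0,8,16)])
E
```

```text
time_s: 18.88
ee_pos: [0.3835, 0.048, 0.1493]
eef_rot: [-3.115, -0.04, -2.075]
force: [-0.0, 0.1, 0.1]
grip_width: 0.0526
side [44.1, 45.6, 46.0, 45.4, 45.5, 44.4] y-prof [44.8, 46.0, 45.6, 45.4, 45.7]
side [19.6, nan, nan, nan, nan, nan] y-prof [21.0, nan, nan, nan, nan]
top [45.3, 45.0, 46.5, 44.2, 43.6, 42.6] y-prof [45.9, 44.7, 45.0, 45.7, 44.6]
top [50.9, 50.3, 49.0, 47.7, 46.6, 45.4] y-prof [49.3, 48.6, 49.8, 46.5, 48.1]
  return _methods._mean(a, axis=axis, dtype=dtype,
  ret = ret.dtype.type(ret / rcount)
```

View pics/p5.png

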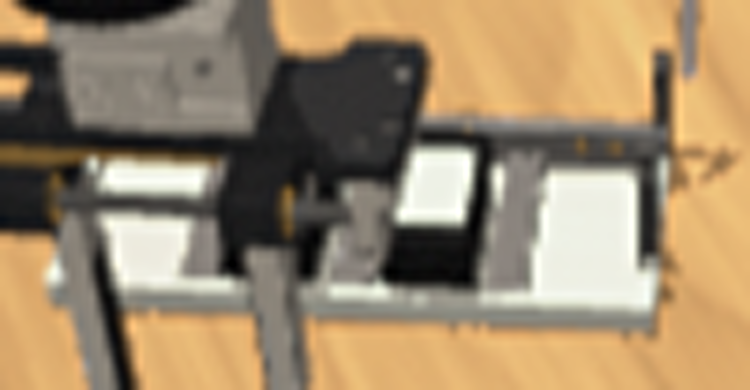

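```bash
python3 -m creep '{"translation":[[20,-30,20],[40,-60,40],[60,-90,50],[70,-120,50],[80,-150,50]],"yaw":[0,0,0,0,0],"gripper":[112,112,112,112,112]}' 35
python3 - <<'E'
from dk import *
c=shot('side'); np.savez('s2',**c); t=shot('top'); np.savez('t2',**t)
a=cv2.resize(c['pixels'][120:172,228:328,::-1],None,fx=7.5,fy=7.5,interpolation=cv2.INTER_CUBIC); 
b=cv2.convertScaleAbs(cv2.resize(t['pixels'][165:250,185:265,::-1],None,fx=7,fy=7,interpolation=cv2.INTER_CUBIC),alpha=1.7)
cv2.imwrite('pics/p6.png',a)
for C,n in((c,'side'),(t,'top')):
    D=toD(cloud(C).reshape(-1,3))
    for b in(-36,34): print(n,[float(np.median(D[(abs(D[:,1]-b)<12)&(abs(D[:,0]-x)<5),2]).round(1)) for x in(-38,-26,-14,-2,10,22)], 'y-prof',[float(np.median(D[(abs(D[:,1]-b-y)<4)&(abs(D[:,0]+10)<20),2]).round(1)) for y in(-16,-8,0,8,16)])
E
```

```text
time_s: 19.4
ee_pos: [0.4485, 0.0147, 0.1885]
eef_rot: [-3.089, -0.074, -2.123]
force: [-0.1, -0.2, -0.6]
grip_width: 0.0529
side [45.9, 46.6, 44.9, 45.8, 44.3, 43.8] y-prof [nan, 44.9, 46.2, 46.1, 46.2]
side [51.0, 51.5, nan, 50.6, 49.3, 48.4] y-prof [38.1, 51.5, nan, 51.5, 51.5]
top [44.2, 44.2, 45.3, 45.2, 45.2, 45.0] y-prof [43.7, 43.8, 45.1, 45.7, 42.8]
top [51.2, 49.4, 49.3, 47.4, 47.2, 45.6] y-prof [48.4, 48.8, 47.5, 49.0, 48.9]
  return _methods._mean(a, axis=axis, dtype=dtype,
  ret = ret.dtype.type(ret / rcount)
```

View pics/p6.png

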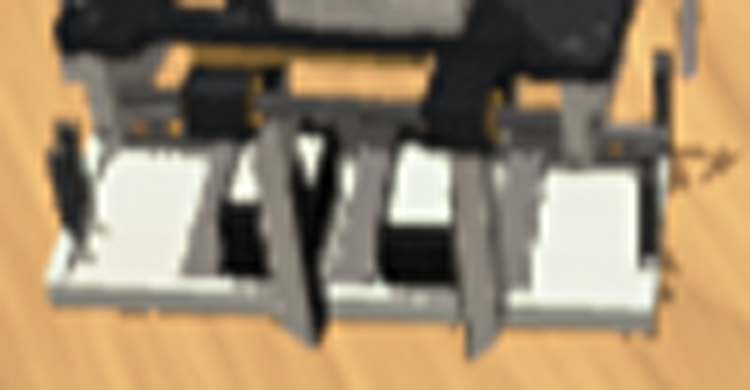

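The tilt readout shows joint 6 hit its limit, because I held the dock yaw too close to the base. Pack B's front still sits 8 mm high with no roll, and both packs measure a few mm forward, so it rests on the front rim. I'll go back and move it about 6 mm towards the wall.

```bash
python3 -m creep '{"translation":[[5,40,0],[10,80,0],[16,120,0],[20,160,0],[25,195,0]],"yaw":[0,0.02,0.04,0.06,0.09],"gripper":[108,108,108,108,108]}' 35
python3 -m creep '{"translation":[[3,30,-10],[6,60,-20],[9,92,-35],[9,97,-40],[9,97,-40]],"yaw":[0,0,0,0,0],"gripper":[108,108,108,108,108]}' 35
```

```text
time_s: 19.92
ee_pos: [0.4717, 0.2123, 0.187]
eef_rot: [-3.092, -0.076, -2.031]
force: [0.4, -1.3, 0.6]
grip_width: 0.0545
time_s: 20.33
ee_pos: [0.479, 0.3104, 0.1445]
eef_rot: [-3.094, -0.079, -2.028]
force: [-1.0, -0.0, 0.7]
grip_width: 0.0542
```

The measured pose now carries a 0.09 rad tilt towards −y that yaw-only commands can't remove. It's small and I can allow for it, so I'll regrasp B.

```bash
python3 -m creep '{"translation":[[4,-6,-30],[4,-6,-60],[4,-6,-88],[4,-6,-90]],"yaw":[0,0,0,0],"gripper":[105,105,105,105]}' 35
python3 -m creep '{"translation":[[0,0,-10],[0,0,-25],[0,0,-35],[0,0,-42]],"yaw":[0,0,0,0],"gripper":[105,105,105,105]}' 35
```

```text
time_s: 20.67
ee_pos: [0.4807, 0.302, 0.0504]
eef_rot: [-3.098, -0.085, -2.029]
force: [-0.0, 0.1, -1.0]
grip_width: 0.0552
time_s: 21.0
ee_pos: [0.481, 0.3018, 0.0085]
eef_rot: [-3.098, -0.084, -2.029]
force: [-0.4, 0.8, 0.2]
grip_width: 0.0553
```

```bash
python3 -m creep '{"translation":[[0,0,2],[0,0,2],[0,0,2],[0,0,2],[0,0,2]],"yaw":[0,0,0,0,0],"gripper":[255,255,255,255,255]}' 35
python3 -m creep '{"translation":[[0,0,6],[0,0,12],[3,6,12],[3,6,12],[3,6,12]],"yaw":[0,0,0,0,0],"gripper":[255,255,255,255,255]}' 35
python3 -m creep '{"translation":[[0,0,-6],[0,0,-10],[0,0,-13]],"yaw":[0,0,0],"gripper":[255,255,255]}' 35
```

```text
time_s: 21.42
ee_pos: [0.4813, 0.302, 0.0114]
eef_rot: [-3.097, -0.083, -2.029]
force: [-0.9, -0.7, 4.6]
grip_width: 0.0444
time_s: 21.83
ee_pos: [0.4844, 0.3083, 0.0233]
eef_rot: [-3.097, -0.083, -2.029]
force: [-0.2, -0.7, -2.2]
grip_width: 0.0443
time_s: 22.08
ee_pos: [0.4841, 0.308, 0.0096]
eef_rot: [-3.098, -0.084, -2.029]
force: [-4.5, -3.7, 8.9]
grip_width: 0.0436
```

```bash
python3 -m creep '{"translation":[[0,0,0],[0,0,0],[0,0,0],[0,0,0]],"yaw":[0,0,0,0],"gripper":[112,112,112,112]}' 35
python3 -m creep '{"translation":[[0,0,20],[0,0,50],[0,0,80],[0,0,115],[0,0,140]],"yaw":[0,0,0,0,0],"gripper":[112,112,112,112,112]}' 35
python3 -m creep '{"translation":[[0,-30,0],[0,-60,0],[0,-90,0],[0,-130,0],[0,-165,0]],"yaw":[-0.12,-0.24,-0.36,-0.48,-0.6],"gripper":[112,112,112,112,112]}' 35
python3 -m creep '{"translation":[[0,-40,0],[0,-80,0],[0,-120,0],[0,-160,0],[0,-200,0]],"yaw":[-0.12,-0.24,-0.36,-0.48,-0.6],"gripper":[112,112,112,112,112]}' 35
python3 dk.py
```

```text
time_s: 22.42
ee_pos: [0.4842, 0.308, 0.0097]
eef_rot: [-3.098, -0.084, -2.029]
force: [-0.0, 0.1, -0.2]
grip_width: 0.0529
time_s: 22.83
ee_pos: [0.4846, 0.3083, 0.1529]
eef_rot: [-3.096, -0.082, -2.029]
force: [0.0, -0.1, 0.9]
grip_width: 0.0527
time_s: 23.25
ee_pos: [0.4843, 0.1417, 0.1532]
eef_rot: [-3.096, -0.081, -2.634]
force: [0.6, 0.1, -0.7]
grip_width: 0.0523
time_s: 23.67
ee_pos: [0.484, -0.0602, 0.1537]
eef_rot: [-3.096, -0.08, 3.043]
force: [1.1, -0.0, -0.0]
grip_width: 0.0527
top -35 pack [ -9.3 -37.8] [43.3 81.6] 89.8 med [ -9.6 -38.   44.5]
top 35 pack [ 1.2 29.3] [86.7 43.8] 0.9 med [-3.9 29.5 44.1]
top bar 303 [ 97.7   2.9 123.5] y [-148.  146.]
wall x [54.6 -1.3 27.6]
[45.2, 44.9, 45.2, 45.0, 44.7, 44.0]
[39.5, 43.9, 45.3, 43.8, 44.6, 44.9]
side -35 pack [-11.5 -29.5] [75.4 36.7] 4.2 med [-25.4 -26.7  45.5]
side 35 pack [-2.4 33. ] [82.5 43.5] 1.7 med [-7.4 31.8 45.1]
side bar 13 [ 93.1 146.2 109.7] y [143. 150.]
wall x [55.4 72.6 28. ]
[44.8, 46.7, 45.3, 46.0, 46.9, 45.3]
[30.8, 45.3, 45.4, 45.9, 46.2, 45.5]
```

B is now flat, with its top at 44–45 mm, and both packs lie within their bays. Now the bail: the bar is at dock x ≈ 98 mm, z ≈ 120, so θ ≈ 1.98.

```bash
python3 -m creep '{"translation":[[5,30,15],[10,65,30],[15,100,46],[20,135,46],[25,170,46]],"yaw":[-0.1,-0.2,-0.3,-0.36,-0.36],"gripper":[0,0,0,0,0]}' 10
python3 -m creep '{"translation":[[8,38,0],[16,76,0],[24,114,0],[32,152,0],[38,185,0]],"yaw":[0,0,0,0,0],"gripper":[0,0,0,0,0]}' 10 >/dev/null
python3 -m creep '{"translation":[[5,40,0],[10,80,0],[10,84,0],[10,84,0]],"yaw":[0,0,0,0],"gripper":[0,0,0,0]}' 10
```

```text
time_s: 24.18
ee_pos: [0.5094, 0.1093, 0.2007]
eef_rot: [-3.097, -0.079, 2.675]
force: [1.0, -0.6, -0.2]
grip_width: 0.0825
time_s: 24.93
ee_pos: [0.5558, 0.384, 0.1996]
eef_rot: [-3.096, -0.079, 2.682]
force: [-1.0, 0.8, 0.8]
grip_width: 0.0942
```

```bash
python3 -m creep '{"translation":[[1,-5,-25],[1,-5,-50],[1,-5,-75],[1,-5,-92],[1,-5,-97]],"yaw":[0,0,0,0,0],"gripper":[0,0,0,0,0]}' 10
python3 - <<'E'
from h import *
c=shot('side'); cv2.imwrite('pics/b1.png',cv2.resize(c['pixels'][60:180,215:350,::-1],None,fx=5,fy=5,interpolation=cv2.INTER_CUBIC))
E
```

```text
time_s: 25.35
ee_pos: [0.5558, 0.3774, 0.0999]
eef_rot: [-3.093, -0.081, 2.681]
force: [-0.3, 0.0, -1.2]
grip_width: 0.0939
```

View pics/b1.png

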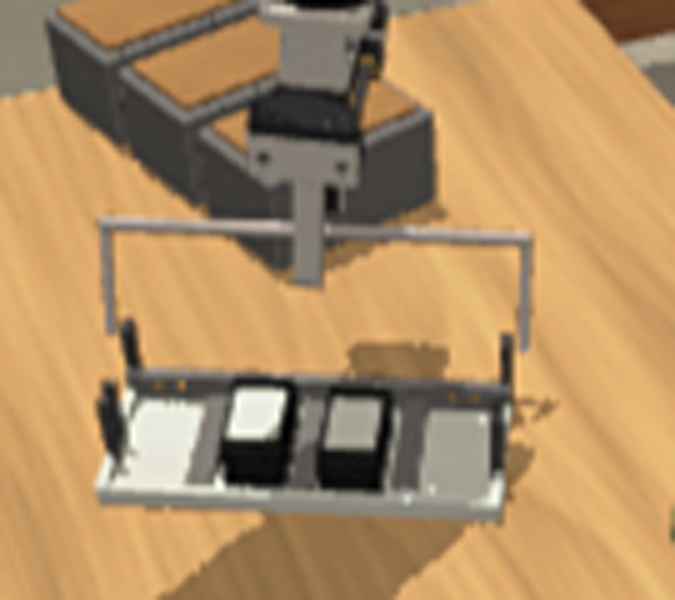

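The jaws straddle the bar at its middle, with the bar at crop (305,228) and the front finger before it. Both packs look flat. I'll grip lightly.

```bash
python3 -m creep '{"translation":[[0,0,0],[0,0,0],[0,0,0],[0,0,0],[0,0,0]],"yaw":[0,0,0,0,0],"gripper":[255,255,255,255,255]}' 10 >/dev/null
python3 -m creep '{"translation":[[0,0,0],[0,0,0],[0,0,0],[0,0,0],[0,0,0]],"yaw":[0,0,0,0,0],"gripper":[255,255,255,255,255]}' 10
python3 -m creep '{"translation":[[0,0,0],[0,0,0],[0,0,0]],"yaw":[0,0,0],"gripper":[255,255,255]}' 10
```

```text
time_s: 26.23
ee_pos: [0.5563, 0.3778, 0.1016]
eef_rot: [-3.095, -0.08, 2.681]
force: [0.5, 0.3, -0.6]
grip_width: 0.0309
time_s: 26.48
ee_pos: [0.5565, 0.3781, 0.1018]
eef_rot: [-3.095, -0.08, 2.681]
force: [1.8, 2.9, 2.3]
grip_width: 0.0107
```

```bash
python3 -m creep '{"translation":[[-6,-11,4],[-12,-25,6],[-19,-38,5],[-25,-51,1],[-31,-63,-6]],"yaw":[0,0,0,0,0],"gripper":[255,255,255,255,255]}' 10
python3 - <<'E'
from dk import *
print(toD(ctrl.get_obs()['ee_pos'][None]+[.0026,0,.028]))
E
```

```text
time_s: 26.9
ee_pos: [0.5255, 0.315, 0.0966]
eef_rot: [-3.097, -0.079, 2.682]
force: [1.8, 2.0, 0.1]
grip_width: 0.0093
[[ 27.3201365   -3.38196575 124.62382567]]
```

```bash
python3 -m creep '{"translation":[[-5,-11,-9],[-9,-19,-21],[-13,-26,-34],[-14,-29,-48],[-15,-31,-57]],"yaw":[0,0,0,0,0],"gripper":[255,255,255,255,255]}' 10
python3 - <<'E'
from dk import *
print(toD(ctrl.get_obs()['ee_pos'][None]+[.0026,0,.028]))
for n in('top','side'):
    c=shot(n); D=toD(cloud(c).reshape(-1,3))
    m=(abs(D[:,1])<140)&(abs(D[:,1])>60)&(D[:,0]>-25)&(D[:,0]<40)&(D[:,2]>42)&(D[:,2]<90); P=D[m]; print(n,len(P),np.median(P,0).round(1))
E
```

```text
time_s: 27.32
ee_pos: [0.5109, 0.2848, 0.0391]
eef_rot: [-3.101, -0.079, 2.681]
force: [6.3, 15.6, -0.5]
grip_width: 0.0096
[[-6.24654987 -3.66014034 67.07462559]]
top 83 [  -9.1 -106.7   58.9]
side 178 [-9.4 60.4 57.3]
```

```bash
python3 -m creep '{"translation":[[1,2,-2],[1,2,-4],[1,2,-5]],"yaw":[0,0,0],"gripper":[255,255,255]}' 10
python3 -m creep '{"translation":[[0,0,0],[0,0,0],[0,0,0],[0,0,0]],"yaw":[0,0,0,0],"gripper":[170,170,170,170]}' 10
python3 -m creep '{"translation":[[0,0,20],[0,0,50],[0,0,80],[0,0,110],[0,0,130]],"yaw":[0,0,0,0,0],"gripper":[150,150,150,150,150]}' 10
python3 -m creep '{"translation":[[0,-40,0],[0,-80,0],[0,-120,0],[0,-160,0],[0,-200,0]],"yaw":[0,0,0,0,0],"gripper":[150,150,150,150,150]}' 10
python3 - <<'E'
from dk import *
for n in('top','side'):
    c=shot(n); D=toD(cloud(c).reshape(-1,3))
    m=(abs(D[:,1])<132)&(abs(D[:,1])>60)&(D[:,0]>-25)&(D[:,0]<40)&(D[:,2]>42)&(D[:,2]<90); P=D[m]; print(n,len(P),np.median(P,0).round(1),np.percentile(P[:,2],[5,95]))
    for b in(-36,33): print([float(np.median(D[(abs(D[:,1]-b)<12)&(abs(D[:,0]-x)<5),2]).round(1)) for x in(-38,-26,-14,-2,10,22)])
E
```

```text
time_s: 27.67
ee_pos: [0.5114, 0.2849, 0.0342]
eef_rot: [-3.095, -0.079, 2.681]
force: [-8.7, -18.0, 15.0]
grip_width: 0.0095
time_s: 28.0
ee_pos: [0.5114, 0.2851, 0.0341]
eef_rot: [-3.095, -0.079, 2.681]
force: [0.1, 0.1, -0.1]
grip_width: 0.0305
time_s: 28.42
ee_pos: [0.5119, 0.2855, 0.1672]
eef_rot: [-3.098, -0.077, 2.682]
force: [0.3, 0.9, 1.6]
grip_width: 0.0386
time_s: 28.83
ee_pos: [0.5116, 0.084, 0.1673]
eef_rot: [-3.098, -0.077, 2.682]
force: [0.9, -0.8, -0.5]
grip_width: 0.0391
top 139 [-8.7 69.9 56. ] [50.16878316 61.93856134]
[44.4, 43.0, 48.6, 50.8, 44.5, 44.3]
[41.1, 44.9, 47.5, 51.4, 44.2, 45.2]
side 122 [-8.6 73.3 55.9] [49.550566   60.25006551]
[44.2, 45.6, 47.6, 54.8, 47.8, 44.2]
[31.0, 46.3, 47.7, 55.8, 45.5, 44.8]
```

The bail is closed: the bar surface median is 56 mm and the packs are flat. Next is the cover tab.

```bash
python3 -m creep '{"translation":[[-6,-40,0],[-12,-80,0],[-18,-120,0],[-24,-160,0],[-30,-200,0]],"yaw":[-0.11,-0.22,-0.33,-0.44,-0.54],"gripper":[130,130,130,130,130]}' 15
python3 -m creep '{"translation":[[-5,-40,0],[-11,-80,0],[-17,-120,0],[-17,-125,0],[-17,-125,0]],"yaw":[0,0,0,0,0],"gripper":[130,130,130,130,130]}' 15
```

```text
time_s: 29.35
ee_pos: [0.4818, -0.1199, 0.1676]
eef_rot: [-3.098, -0.076, 2.133]
force: [1.0, 0.1, 0.8]
grip_width: 0.0462
time_s: 29.77
ee_pos: [0.4647, -0.2463, 0.1673]
eef_rot: [-3.098, -0.076, 2.13]
force: [0.8, 0.2, 0.0]
grip_width: 0.046
```

```bash
python3 -m creep '{"translation":[[-1,5,-20],[-1,5,-45],[-1,5,-65],[-1,5,-80],[-1,5,-86]],"yaw":[0.005,0.005,0.005,0.005,0.005],"gripper":[130,130,130,130,130]}' 15
python3 - <<'E'
from h import *
c=shot('side'); cv2.imwrite('pics/c1.png',cv2.resize(c['pixels'][200:330,280:410,::-1],None,fx=4.6,fy=4.6,interpolation=cv2.INTER_CUBIC))
E
```

```text
time_s: 30.18
ee_pos: [0.4636, -0.239, 0.0793]
eef_rot: [-3.097, -0.079, 2.136]
force: [0.1, 0.0, -0.4]
grip_width: 0.0464
```

View pics/c1.png

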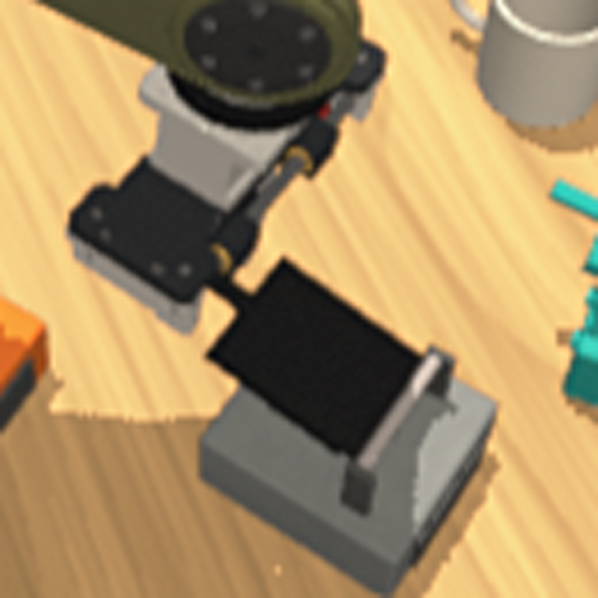

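The tab, at crop (232,292), runs into the jaws. Closing.

```bash
python3 -m creep '{"translation":[[1,-3,1],[1,-3,1],[1,-3,1],[1,-3,1],[1,-3,1]],"yaw":[0,0,0,0,0],"gripper":[255,255,255,255,255]}' 15
python3 -m creep '{"translation":[[0,0,0],[0,0,0],[0,0,0]],"yaw":[0,0,0],"gripper":[255,255,255]}' 15
```

```text
time_s: 30.65
ee_pos: [0.4648, -0.2424, 0.081]
eef_rot: [-3.098, -0.078, 2.136]
force: [0.6, 0.6, 0.4]
grip_width: 0.0161
time_s: 30.9
ee_pos: [0.4645, -0.2425, 0.0811]
eef_rot: [-3.097, -0.078, 2.136]
force: [-3.7, -1.2, -0.1]
grip_width: 0.0119
```

The tab is gripped at 11.9 mm, with a computed radius of 118 mm. I'll lift along the arc.

```bash
python3 -m creep '{"translation":[[2.5,-4,16],[6,-10,31],[11,-18,45],[18,-28,59],[25,-39,70]],"yaw":[0,0,0,0,0],"gripper":[255,255,255,255,255]}' 15
python3 -m creep '{"translation":[[8,-13,9],[17,-26.5,16],[26,-41,20],[35.5,-56,22],[45,-71,21]],"yaw":[0,0,0,0,0],"gripper":[255,255,255,255,255]}' 15
```

```text
time_s: 31.32
ee_pos: [0.4894, -0.2819, 0.1521]
eef_rot: [-3.097, -0.078, 2.136]
force: [-2.6, -3.8, -3.2]
grip_width: 0.0121
time_s: 31.73
ee_pos: [0.5346, -0.3537, 0.1735]
eef_rot: [-3.097, -0.078, 2.136]
force: [-2.9, -0.4, -5.1]
grip_width: 0.0122
```

```bash
python3 -m creep '{"translation":[[9,-15,-4],[18,-29,-10],[26.5,-42,-18],[30,-47,-22],[30,-47,-22]],"yaw":[0,0,0,0,0],"gripper":[255,255,255,255,255]}' 15
python3 - <<'E'
from h import *
c=shot('side'); cv2.imwrite('pics/c2.png',cv2.resize(c['pixels'][180:330,290:440,::-1],None,fx=4,fy=4,interpolation=cv2.INTER_CUBIC))
E
```

```text
time_s: 32.15
ee_pos: [0.5646, -0.4012, 0.1499]
eef_rot: [-3.096, -0.08, 2.135]
force: [-3.5, 1.2, -2.9]
grip_width: 0.0123
```

View pics/c2.png

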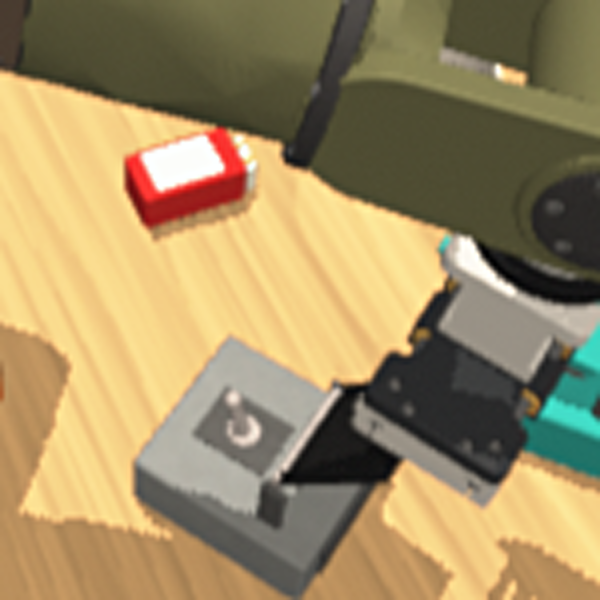

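The cover is thrown back to about 2.0 rad. The toggle, at crop (235,410), is exposed and leaning to the front. I'll release and check that the cover stays.

```bash
python3 -m creep '{"translation":[[0,0,0],[0,0,0],[0,0,0],[0,0,0],[0,0,0]],"yaw":[0,0,0,0,0],"gripper":[150,150,150,150,150]}' 15
python3 -m creep '{"translation":[[0,0,10],[0,0,25],[0,0,45],[0,0,65],[0,0,75]],"yaw":[0,0,0,0,0],"gripper":[150,150,150,150,150]}' 15
cat > bx.py <<'E'
from h import *
ob=np.array([.515,-.320]); ab=np.radians(-57.5); fb=np.array([np.cos(ab),np.sin(ab)]); gb=np.array([-fb[1],fb[0]])
def toB(P): q=P[:,:2]-ob; return np.c_[q@fb,q@gb,P[:,2]]*1000
if __name__=='__main__':
  for n in('top','side'):
    c=shot(n); D=toB(cloud(c).reshape(-1,3)); px=c['pixels'].reshape(-1,3).astype(int)
    near=(abs(D[:,1])<45)&(abs(D[:,0])<130)
    m=near&(px.max(1)<60)&(D[:,2]>90)&(D[:,2]<200); P=D[m]
    if len(P): print(n,'dark>90',len(P),'x',np.percentile(P[:,0],[5,50,95]).round(0),'z',np.percentile(P[:,2],[5,50,95]).round(0))
    m=(abs(D[:,1])<14)&(D[:,0]>-50)&(D[:,0]<18)&(D[:,2]>64)&(D[:,2]<95); P=D[m]
    if len(P): print(n,'toggle top',len(P),P.mean(0).round(1),P[:,2].max().round(1))
E
python3 bx.py
```

```text
time_s: 32.62
ee_pos: [0.5644, -0.4004, 0.1512]
eef_rot: [-3.096, -0.079, 2.136]
force: [0.1, -0.3, -0.6]
grip_width: 0.0379
time_s: 33.03
ee_pos: [0.5648, -0.4006, 0.23]
eef_rot: [-3.098, -0.075, 2.136]
force: [0.5, 0.6, 0.3]
grip_width: 0.0387
top dark>90 275 x [33. 57. 84.] z [ 93. 119. 150.]
top toggle top 9 [-22.1   0.4  81.5] 85.8
side dark>90 709 x [31. 60. 90.] z [ 96. 130. 164.]
side toggle top 36 [-23.8  -1.3  77.8] 86.8
```

```bash
python3 -m creep '{"translation":[[-18,29,0],[-36,58,0],[-54,86,0],[-72,114,0],[-81,128,0]],"yaw":[0,0,0,0,0],"gripper":[255,255,255,255,255]}' 15
python3 -m creep '{"translation":[[0,0,-30],[0,0,-60],[0,0,-90],[0,0,-120],[0,0,-145]],"yaw":[0,0,0,0,0],"gripper":[255,255,255,255,255]}' 15
python3 -m creep '{"translation":[[0,0,-10],[0,0,-20],[0,0,-26],[0,0,-26]],"yaw":[0,0,0,0],"gripper":[255,255,255,255]}' 15
python3 - <<'E'
from bx import *
print(toB(ctrl.get_obs()['ee_pos'][None]+[.0021,-.0013,.028]))
E
```

```text
time_s: 33.55
ee_pos: [0.4821, -0.27, 0.2279]
eef_rot: [-3.097, -0.077, 2.137]
force: [1.3, -0.8, 0.8]
grip_width: 0.0086
time_s: 33.97
ee_pos: [0.481, -0.2693, 0.0799]
eef_rot: [-3.096, -0.079, 2.137]
force: [0.7, -0.7, -0.6]
grip_width: 0.0001
time_s: 34.3
ee_pos: [0.4808, -0.2692, 0.0534]
eef_rot: [-3.096, -0.08, 2.137]
force: [-1.0, -0.3, 0.2]
grip_width: 0.0006
[[-58.9955609   -0.43715313  81.38136203]]
```

```bash
python3 -m creep '{"translation":[[5,-8,0],[9,-14,0],[13,-20,0],[17,-27,0],[21,-33,0]],"yaw":[0,0,0,0,0],"gripper":[255,255,255,255,255]}' 15
python3 -m creep '{"translation":[[1.5,-2.5,0],[3,-5,0]],"yaw":[0,0],"gripper":[255,255]}' 15
python3 - <<'E'
from bx import *
print(toB(ctrl.get_obs()['ee_pos'][None]+[.0021,-.0013,.028]))
E
```

```text
time_s: 34.72
ee_pos: [0.5013, -0.3013, 0.0537]
eef_rot: [-3.095, -0.084, 2.137]
force: [-26.8, 40.0, 23.5]
grip_width: 0.0003
time_s: 34.88
ee_pos: [0.5013, -0.3017, 0.0534]
eef_rot: [-3.093, -0.1, 2.136]
force: [-33.7, 47.5, 31.8]
grip_width: 0.0004
[[-20.57831667  -0.67493507  81.43286323]]
```

The push force has risen to a hard stop. I'll back off, rise and check.

```bash
python3 -m creep '{"translation":[[-5,8,0],[-12,19,0],[-14,22,30],[-14,22,70],[-14,22,110]],"yaw":[0,0,0,0,0],"gripper":[255,255,255,255,255]}' 15
python3 -m creep '{"translation":[[0,0,35],[0,0,60],[-15,25,60],[-30,50,60],[-45,75,60]],"yaw":[0,0,0,0,0],"gripper":[255,255,255,255,255]}' 15
python3 bx.py
python3 - <<'E'
from h import *
c=shot('side'); cv2.imwrite('pics/c3.png',cv2.resize(c['pixels'][220:330,310:420,::-1],None,fx=4.5,fy=4.5,interpolation=cv2.INTER_CUBIC))
E
```

```text
time_s: 35.3
ee_pos: [0.487, -0.2797, 0.1647]
eef_rot: [-3.092, -0.101, 2.136]
force: [0.7, 0.4, -0.1]
grip_width: 0.0007
time_s: 35.72
ee_pos: [0.4416, -0.2043, 0.225]
eef_rot: [-3.093, -0.1, 2.136]
force: [0.5, -0.2, 0.0]
grip_width: 0.0004
top dark>90 498 x [35. 63. 89.] z [ 95. 127. 158.]
side dark>90 730 x [31. 60. 90.] z [ 97. 130. 164.]
side toggle top 28 [-7.3 -1.5 77.5] 86.4
```

View pics/c3.png

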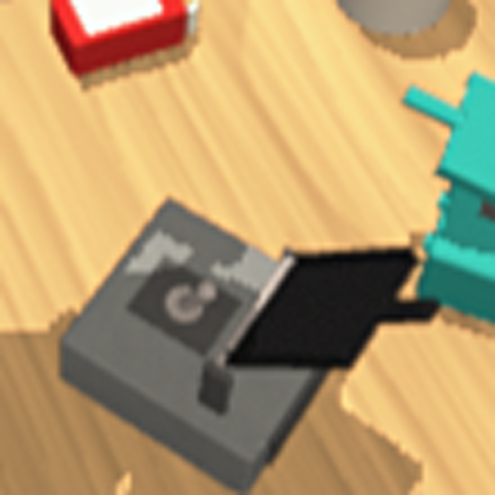

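The toggle ball, at crop (205,290), has moved to the back (mean x −24 → −7), and the cover is still thrown back. I'll go behind it at a safe height and tip it forward.

```bash
python3 -m creep '{"translation":[[18,-28,5],[37,-58,10],[55,-87,10],[73,-116,10],[91,-144,10]],"yaw":[0,0,0,0,0],"gripper":[255,255,255,255,255]}' 15
python3 -m creep '{"translation":[[18,-28,0],[36,-56,0],[53,-84,0],[53,-84,0]],"yaw":[0,0,0,0],"gripper":[255,255,255,255]}' 15
python3 -m creep '{"translation":[[0,0,-25],[0,0,-50],[0,0,-75],[0,0,-88]],"yaw":[0,0,0,0],"gripper":[255,255,255,255]}' 15
python3 - <<'E'
from bx import *
print(toB(ctrl.get_obs()['ee_pos'][None]+[.0021,-.0013,.028]))
E
python3 bx.py
```

```text
time_s: 36.28
ee_pos: [0.5339, -0.3507, 0.2353]
eef_rot: [-3.093, -0.099, 2.137]
force: [0.2, 0.2, 0.3]
grip_width: 0.0004
time_s: 36.62
ee_pos: [0.5876, -0.4394, 0.2308]
eef_rot: [-3.092, -0.102, 2.134]
force: [-0.8, -0.3, -0.6]
grip_width: 0.0007
time_s: 36.95
ee_pos: [0.5867, -0.4394, 0.1389]
eef_rot: [-3.09, -0.106, 2.133]
force: [-0.7, 0.2, -0.8]
grip_width: 0.0006
[[141.4081564   -2.62577911 166.92413734]]
top dark>90 266 x [33. 56. 84.] z [ 93. 120. 150.]
top toggle top 14 [-5.4  0.3 75.9] 86.0
side dark>90 721 x [31. 60. 89.] z [ 96. 130. 164.]
side toggle top 29 [-7.4 -1.7 77.5] 86.2
```

```bash
python3 -m creep '{"translation":[[-8,13,0],[-16,25,0],[-24,38,0],[-32,51,0],[-40,63,0]],"yaw":[0,0,0,0,0],"gripper":[255,255,255,255,255]}' 15
python3 -m creep '{"translation":[[-6,9,0],[-12,19,0],[-18,28,0]],"yaw":[0,0,0],"gripper":[255,255,255]}' 15
python3 -m creep '{"translation":[[0,0,20],[0,0,40],[0,0,60],[0,0,80]],"yaw":[0,0,0,0],"gripper":[255,255,255,255]}' 15
python3 bx.py
```

```text
time_s: 37.47
ee_pos: [0.5471, -0.376, 0.1427]
eef_rot: [-3.091, -0.103, 2.134]
force: [-0.3, -0.1, -0.1]
grip_width: 0.0003
time_s: 37.72
ee_pos: [0.5295, -0.3482, 0.1454]
eef_rot: [-3.093, -0.099, 2.134]
force: [0.7, 0.8, -0.7]
grip_width: -0.0
time_s: 38.05
ee_pos: [0.5299, -0.3485, 0.229]
eef_rot: [-3.094, -0.096, 2.134]
force: [0.2, -0.2, 0.1]
grip_width: 0.0002
top dark>90 356 x [-74. -40.  -0.] z [ 91.  98. 107.]
top toggle top 108 [-7.6  0.6 90.5] 95.0
side dark>90 850 x [-68. -34.  -0.] z [ 91.  97. 105.]
side toggle top 200 [-3.5 -0.  91.1] 94.9
```

The cover has dropped shut. I'll retreat and do a final check.

```bash
python3 -m creep '{"translation":[[-10,35,10],[-20,70,20],[-30,105,30],[-40,140,30],[-50,175,30]],"yaw":[0,0,0,0,0],"gripper":[255,255,255,255,255]}' 15
python3 -m creep '{"translation":[[0,0,0],[0,0,0],[0,0,0],[0,0,0]],"yaw":[0,0,0,0],"gripper":[255,255,255,255]}' 15
python3 bx.py
python3 - <<'E'
from dk import *
from bx import toB
for n in('top','side'):
    c=shot(n); X=cloud(c).reshape(-1,3); D=toD(X); B=toB(X)
    m=(abs(D[:,1])<132)&(abs(D[:,1])>60)&(D[:,0]>-25)&(D[:,0]<40)&(D[:,2]>42)&(D[:,2]<90); print(n,'bar',np.median(D[m],0).round(1))
    for b in(-36,33): print([float(np.median(D[(abs(D[:,1]-b)<12)&(abs(D[:,0]-x)<5),2]).round(1)) for x in(-38,-26,-14,-2,10,22)])
    m=(abs(B[:,1])<25)&(B[:,0]>-65)&(B[:,0]<15)&(B[:,2]>75); k=np.polyfit(B[m,0],B[m,2],1); print('cover slope',k[0].round(3))
    if n=='side': cv2.imwrite('pics/f.png',c['pixels'][60:340,200:460,::-1].repeat(2,0).repeat(2,1))
E
```

```text
time_s: 38.57
ee_pos: [0.4803, -0.1728, 0.2622]
eef_rot: [-3.097, -0.089, 2.134]
force: [0.3, 0.8, 0.4]
grip_width: 0.0002
time_s: 38.9
ee_pos: [0.4805, -0.1738, 0.2622]
eef_rot: [-3.097, -0.089, 2.133]
force: [-0.7, 0.8, -0.0]
grip_width: 0.0003
top dark>90 4 x [10. 14. 25.] z [90. 91. 93.]
side dark>90 876 x [-68. -34.   2.] z [ 91.  97. 105.]
side toggle top 195 [-3.   0.2 91. ] 95.0
top bar [-8.8 68.7 56. ]
[43.2, 43.7, 50.8, 50.4, 44.3, 43.6]
[40.9, 44.3, 47.5, 50.5, 43.9, 42.9]Traceback (most recent call last):
  File "<stdin>", line 7, in <module>
    raise TypeError("expected non-empty vector for x")
TypeError: expected non-empty vector for x
```

Run:
```python
from dk import *
from bx import toB
c=shot('side'); X=cloud(c).reshape(-1,3); B=toB(X)
m=(abs(B[:,1])<25)&(B[:,0]>-65)&(B[:,0]<15)&(B[:,2]>75)&(B[:,2]<115); print('cover slope',np.polyfit(B[m,0],B[m,2],1).round(3),m.sum())
cv2.imwrite('pics/f.png',c['pixels'][60:340,200:460,::-1].repeat(2,0).repeat(2,1))
```

```text
cover slope [-0.192 90.602] 673
```

View pics/f.png

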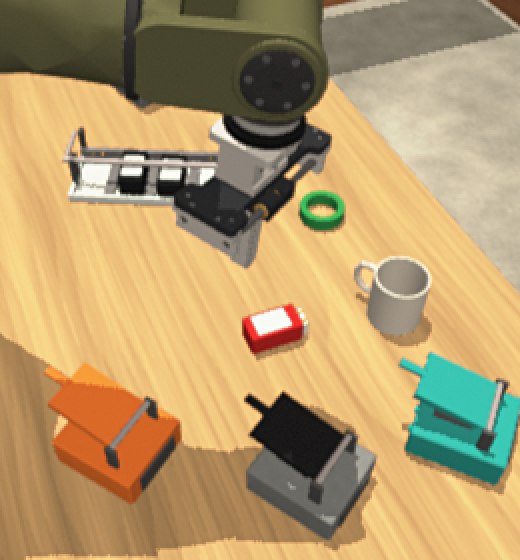

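The final picture shows the bail down across both packs (150,165), the cover shut (300,430), the mug and tape undisturbed, and the arm clear of everything. Handing in.

```bash
python3 -c "
from station import ctrl
print(ctrl.hand_in())"
```

```text
the job is handed in; nothing more can be done
None
```

I finished every step and handed the job in at about 39 s of robot time. No verdict is reported, so what follows rests on my own camera checks.

**What I did:** I put the two black packs present into bays 1 and 2 and swung the bail into its catches. I then threw the cover back, pushed the toggle to its rear stop, and tipped the cover forward so it dropped shut.

**Last checks:**
- **Packs:** both tops lie flat at about 44 mm, which is fully down on the bay floor.
- **Bail:** the bar's surface is at 56 mm; about 57 mm at its top is expected when closed.
- **Toggle:** it was leaning to the back just before the cover shut. It can't be seen under the closed cover, so I didn't check it again after that.
- **Cover:** its slope is 0.19, against 0.20 when shut.
- **Bystanders:** the mug and tape stand where they were in the last picture. The hex key was outside that crop, but I never worked near it.

**What went wrong or disagreed:**
- **Height reading:** the reported tool height was about 28 mm too low. My first grasp closed above the pack, so I corrected the height by touching the pack's top.
- **Pack in bay 2:** it first sat with its front on the rim, and it took two regrasps to seat it.
- **Tool tilt:** the last joint ran into its limit, which left the tool tilted by about 0.09 rad. I allowed for that in the later moves.
- **Contact forces:** the highest I read were about 60 N while lowering the second pack and about 67 N with the toggle at its stop. Both are under the 120 N wrist limit.
- **Pack positions:** the two cameras differ by up to about 4 mm on where the packs lie within their bays.

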